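Empty a power unit's clips and fit covers from a deep hooded bin

ROBOT

A 6-joint arm with a two-finger parallel gripper is mounted at the origin on the work surface. World frame = base frame: x ahead of the robot, y to its left, z up, the work surface at z = 0. Lengths are in m, angles in rad, forces in N, time in s.
With the tool pointing down it reaches from about 0.375 to 0.9 m from the base axis. Payload 3.1 kg.
Tool frame: the origin (TCP) lies midway between the tips of the shut fingers; the grasp point (between the pads) lies 19 mm behind it; z points along the fingers, y is the line along which they close (so a half turn about z gives the same grasp; the last joint's range is limited). The gripper opens to 87 mm and grips with 3 to 60 N. Pads are 19 mm wide; open, the fingers measure 117 mm over their backs; the gripper's body (75 mm by 190 mm) begins 51 mm behind the grasp point.
Start: joints at [-1.452, 0.527, 1.433, -0, 1.181, -0.178], TCP at [0.183, -0.598, 0.199] pointing down, gripper open.
Joint ranges: [-3.08, 3.08], [-0.75, 2.2], [0.22, 2.44], [-1.43, 4.57], [0, 2.65], [-2.85, 2.85]. Speed limits (rad/s): [2.79, 2.79, 3.14, 3.14, 3.14, 3.14].

INTERFACE

Orientations are given as a unit quaternion [x, y, z, w].
In Python, from rig import status, imaging, order gives the robot as it stands.
- The arm moves only by the tool arm_command, never from a script. Its argument "deltas" is one flat list of numbers, 5 for each row, row after row: the opening, from -1 (shut) to 1 (fully open), so that 0 is half open, then the shift along the tool's x, y, z in m, then the turn about the tool's z in rad. In form: [gripper, tx, ty, tz, roll, gripper, tx, ty, tz, roll, ...]. A call has 1 to 12 rows; each row shifts and turns the commanded pose from where the row before left it, along the tool's axes as they then stand; what a row does not reach is not made up. A row lasts 1/8 s, in which the tool goes at most 62.5 mm and 10.7 degrees, less where a joint would pass 70% of its speed; a pose out of reach is approached as far as the arm can. A call with a gripper value outside its range is refused whole. The fingers move at their own pace and stop on an object; "newtons" is the grip in N (left out, the last holds). Time passes only in rows, so rows that do not move let the fingers close. It gives the time, the measured TCP pose, the force, the opening and the grip force at its end, in the units of the state.
- status.get_obs(): the state, without advancing time (a new reading comes with each control period).
- imaging.camera(name): name is "scene" or "side" or "wrist"; returns (picture, depth): 384x512x3 uint8, red, green, blue; 384x512 float32, m along the optical axis (not along the pixel's ray), 0 where there is no reading.
- imaging.camera_params(name): a dict with "intrinsics" (3x3 intrinsics, pixels), "k1" (the pictures are not rectified: a ray, as slopes to the right and down, at radius r is drawn at 1 + k1 r^2 times it, then the intrinsics apply), "camera_from_world" (4x4, takes a point from world to camera coordinates). Camera axes: x right, y up, looking along -z (the intrinsics and any distortion apply to the point x, -y, -z); pixel columns grow to the right and rows downward; lengths in m; the calibration is good to about 2 mm. A picture is of the moment at which its call begins: read the wrist's pose just before it. camera_params takes no time and is no camera call; for the wrist camera it gives the pose at the moment of the call.
- order.hand_in(): hands the job in; it is judged then, once.
The state is a dict: "time": time; "q": joint angles; "joint_velocities": joint speeds; "joint_torque": joint torques, N m; "position": TCP position; "tool_rot": TCP orientation; "ft_force": force on the tool from outside, world axes, zero at the start; "moment": the same for the moment, N m; "grip_width": finger opening in m; "grip_force": force on a finger pad.
Only numpy, scipy, OpenCV 4.12 (cv2) and the standard library are available. Lean on these libraries where they do the work, as an engineer would, in place of code of your own. Each camera call takes 0.05 s, during which the arm holds its last target. There are 200 camera calls.

TASK

Decommission the grey power unit on the test bench: first pull every spent cell out of its spring clips and put it in the blue tray. Once all the cells are in the tray, take the two covers out of the deep yellow bin - the hood holds each one's tail down, so lift the edge with the grip block and draw it out at a tilt - and lay one flat in the sunk seat of each of the unit's two bays, grip block upwards. Leave the other things on the bench where they are.

Things in the scene. Friction and masses are not known exactly. Their poses are not given: they have to be found in the camera images.
- unit: grey power unit, fixed, 172 (x) x 222 (y) x 54 mm. Origin: centre of its underside. Two bays side by side in y, each a well 140 (x) x 84 (y) mm with its floor 6 mm above the table. Clip places in each bay: x = -30 and +30 mm, at the bay's centre in y (-54.5 or +54.5 mm). Clip tabs stand 17 to 27 mm either side of a cell's middle: only the middle 34 mm of barrel is free for fingers.
- bay_right (a point): centre of the cover seat of the bay on the unit's -y side; axes as the unit's. The seat is a ledge round the bay, 48 mm above the table, inside a lip 6 mm higher that measures 163 (x) x 105 (y) mm (3.5 mm play round a cover). A seated cover's origin is here, give or take the play. Room for fingers beside a cell's barrel: 28 mm to the bay's end wall, 36 mm to the next cell.
- bay_left (a point): the same for the bay on the unit's +y side
- bin: deep yellow bin, fixed, outer 188 (x) x 228 (y) mm, open on top but for a hood at its -x end (towards the robot). Origin: centre of its underside. Two compartments side by side in y (centres -56 and +56 mm), each 180 (x) x 108 (y) mm inside, floor 5 mm above the table, walls 4 mm thick, 70 mm high.
- hood (a point): middle of the free edge of the bin's hood, 70 mm above the table. The hood (4 mm thick, up to 74 mm) runs from here 40 mm back towards -x over both compartments, leaving an opening 140 mm long, shorter than a cover. So raise a cover's block end to a tilt of 25 to 40 degrees, then draw it along its slope some 60 mm towards +x and up, until its tail is clear of the hood.
- tray: blue open tray, fixed, outer 156 (x) x 196 (y) x 35 mm high, walls and floor 5 mm. Origin: centre of its underside on the table.
- cell0: spent cell (absent: None): green round barrel 24 mm across, a square black cap 26 x 26 x 8 mm on each end, 76 mm long in all, 0.11 kg. Origin: mid-length on the axis; x runs along the barrel. Starts in a clip place, axis 30 mm above the table, along the unit's y. Pulled straight up it resists with up to 15 N near 4 mm, and is free after 15 mm. Lying on a flat: axis 13 mm above it.
- cell1: spent cell, just like cell0, in another place (None if absent); cell0 and cell1 start in the bay on the unit's -y side, cell2 and cell3 in the other
- cell2: spent cell, just like cell0, in another place (None if absent); cell0 and cell1 start in the bay on the unit's -y side, cell2 and cell3 in the other
- cell3: spent cell, just like cell0, in another place (None if absent); cell0 and cell1 start in the bay on the unit's -y side, cell2 and cell3 in the other
- coverA: cover, two alike: aluminium plate 156 (x) x 98 (y) x 5 mm, 0.1 to 0.2 kg, black grip block near one short edge, centred at x = +53, y = 0 mm, 24 (x) x 16 (y) mm, from z = 5 to 41 mm. Fingers closing along y take it from above. Origin: centre of the plate's underside, z up through the plate. Starts flat on a compartment's floor, block at the bin's +x end, tail (-x edge) under the hood.
- coverB: cover, just like coverA, in the other compartment
- meter: black handheld meter 85 x 160 x 32 mm, origin under its centre, a bystander to be left alone
- fob0: black key fob 70 x 34 x 14 mm, origin under its centre, a bystander to be left alone
- fob1: another such key fob, a bystander to be left alone
- fob2: another such key fob, a bystander to be left alone
- driver: screwdriver lying along its x, 30 mm tall or less, origin under its middle, a bystander to be left alone
- tape: roll of tape lying flat, 90 mm across, 24 mm high, origin under its centre, a bystander to be left alone
- jar: small closed jar 56 mm across, 75 mm tall, origin under its centre, a bystander to be left alone
Mind the look-alikes: they are no part of the job. What is shaped like the cell2 but orange or pink is not meant.

How it is judged:
By the outcome, as a careful person would: the job done as asked, in the order asked, and still so for the second after the job is handed in, with the robot touching nothing.
Of cell0, cell1, cell2, cell3 only 2 to 4 are there at a start; the rules pass over those that are not, and their reading is None.
At some moment in a run one of cell0, cell1, cell2, cell3 may be knocked a few centimetres aside while the robot is not near it.
Once in a run the grip may slacken for a moment while it holds something.
It also fails if it takes over 210 s, if anything falls off the work surface, if the arm or the gripper's body presses on something with over 40 N, if the wrist force passes 120 N, or if a joint passes its speed limit or range.

## Working session

There is one attempt and no reset: what is moved stays moved. The work goes in short steps, Python scripts to look and compute and a tool call to move; the robot and the scene stay as the last step left them, time stands still between calls to the robot, and variables do not carry over. Pictures are saved under pics/ and viewed, at most 14 in all, crops included, and the job is handed in when it is done.

Besides the shell and the picture viewer there is one more tool, called after ">>>" by a JSON object that holds its "op" and its "data". arm_command: Moves the arm, as the interface text tells. Its arguments: {"type":"object","properties":{"deltas":{"type":"array"},"newtons":{"type":"number"}},"required":["deltas"]}

```bash
mkdir -p pics; ls
cat > h.py <<'E'
import numpy as np, cv2
from rig import status, imaging, order
def cam(n):
    p=imaging.camera_params(n); a,d=imaging.camera(n); return np.array(a),np.array(d),p
def save(n,a,s=1.5): cv2.imwrite('pics/'+n+'.png',cv2.resize(a[:,:,::-1],None,fx=s,fy=s))
def rays(p,uv):
    K=np.array(p['intrinsics']);k=p['k1']
    uv=np.atleast_2d(np.array(uv,float)); x=(uv[:,0]-K[0,2])/K[0,0]; y=(uv[:,1]-K[1,2])/K[1,1]
    rd=np.hypot(x,y); r=rd.copy()
    for _ in range(20): r=rd/(1+k*r*r)
    f=1/(1+k*r*r); d=np.c_[x*f,-y*f,-np.ones(len(x))]
    T=np.linalg.inv(np.array(p['camera_from_world'])); return T[:3,3],d@T[:3,:3].T
def onz(p,uv,z):
    o,d=rays(p,uv); return o+d*((z-o[2])/d[:,2])[:,None]
def cloud(p,dep):
    v,u=np.mgrid[:dep.shape[0],:dep.shape[1]]
    o,d=rays(p,np.c_[u.ravel(),v.ravel()]); return (o+d*dep.reshape(-1,1)).reshape(dep.shape+(3,))
def px(p,X):
    X=np.atleast_2d(X); T=np.array(p['camera_from_world']); c=X@T[:3,:3].T+T[:3,3]
    x=c[:,0]/-c[:,2]; y=-c[:,1]/-c[:,2]; f=1+p['k1']*(x*x+y*y); K=np.array(p['intrinsics'])
    return np.c_[K[0,0]*x*f+K[0,2],K[1,1]*y*f+K[1,2]]
E
python3 - <<'E'
from h import *
for n in ['scene','side']:
    a,d,p=cam(n); save(n+'0',a); np.savez(n+'0.npz',a=a,d=d); T=np.linalg.inv(np.array(p['camera_from_world'])); print(n,T.round(3).tolist(),p['intrinsics'],p['k1'])
print(status.get_obs())
E
```

```text
pics
scene [[0.744, -0.463, 0.482, 1.033], [0.668, 0.49, -0.56, -0.576], [0.023, 0.738, 0.674, 0.763], [0.0, 0.0, 0.0, 1.0]] [[440.71619045   0.         257.16031618]
 [  0.         440.71619045 195.55068678]
 [  0.           0.           1.        ]] 0.04594005286910117
side [[-0.826, 0.326, -0.459, 0.018], [-0.563, -0.513, 0.649, 0.732], [-0.024, 0.794, 0.607, 0.742], [0.0, 0.0, 0.0, 1.0]] [[384.34632636   0.         247.40687346]
 [  0.         384.34632636 186.49312332]
 [  0.           0.           1.        ]] -0.06941015690524972
{'time': 0.1, 'q': array([-1.45246053e+00,  5.28389157e-01,  1.43378971e+00, -2.59587099e-05,
        1.18138236e+00, -1.78502159e-01]), 'joint_velocities': array([-0.00065064, -0.00125723, -0.0017127 ,  0.00159249,  0.00122371,
       -0.00022299]), 'joint_torque': array([ 5.00189471e-04, -4.40985560e+01, -1.77150965e+01,  6.34885579e-02,
        5.34145476e-02, -4.54253313e-05]), 'position': array([ 0.1827452 , -0.59694376,  0.19825478]), 'tool_rot': array([ 9.89004898e-01,  1.47879490e-01,  1.76085530e-05, -9.84198016e-04]), 'ft_force': array([-0.44587072, -0.02236053, -0.04299342]), 'moment': array([ 0.06094427, -0.05647841, -0.02101019]), 'grip_force': 0.0, 'grip_width': 0.08736750959922622}
```

View pics/scene0.png

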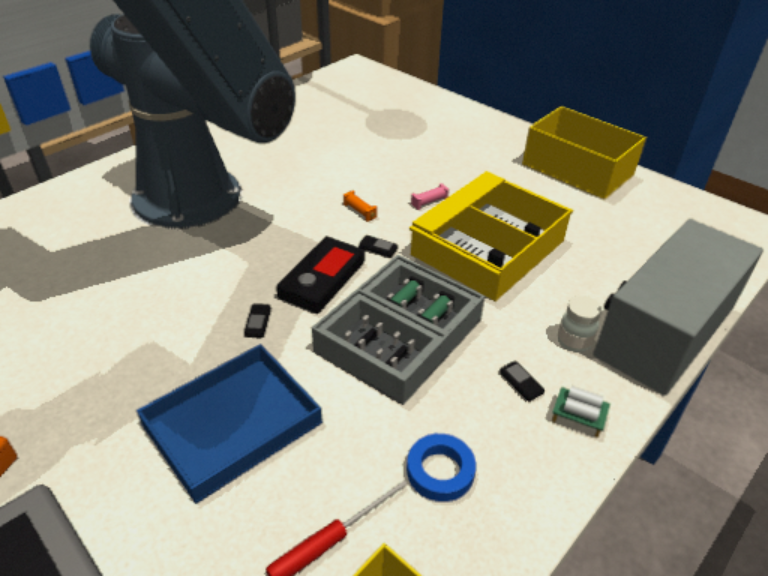

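View pics/side0.png

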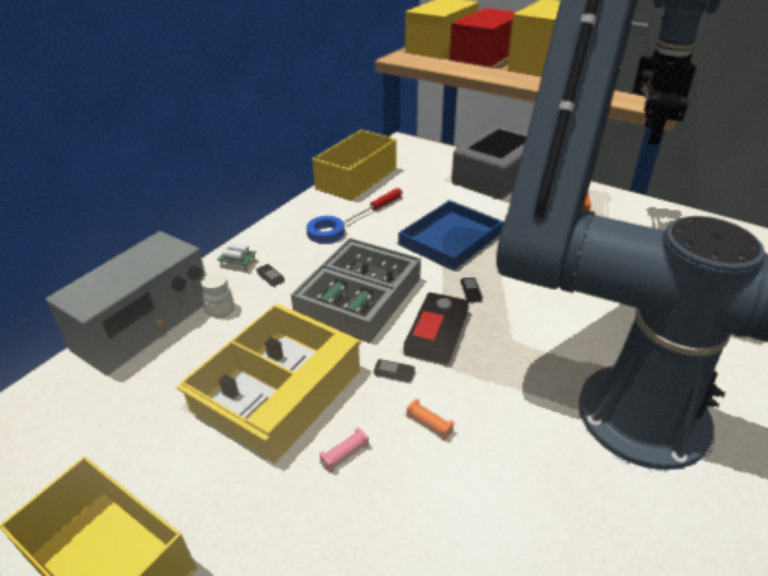

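The scene shows two green cells in the +y bay at about (406,292) and (438,306). The right bay holds only clips, and the covers' black blocks are at (497,256) and (532,228). The tray is at (230,420).

```bash
cat > m.py <<'E'
from h import *
def rect(P):
    (c,s,a)=cv2.minAreaRect(P[:,:2].astype(np.float32)*1000); return np.round(c,1),np.round(s,1),round(a,2)
for n in ['scene','side']:
    z=np.load(n+'0.npz'); a,d=z['a'],z['d']; p=imaging.camera_params(n); C=cloud(p,d)
    hsv=cv2.cvtColor(a,cv2.COLOR_RGB2HSV); H,S,V=[hsv[:,:,i].astype(int) for i in range(3)]; Z=C[:,:,2]
    reg=(C[:,:,0]>.2)&(C[:,:,0]<.95)&(C[:,:,1]>-.5)&(C[:,:,1]<.5)&(d>0)
    masks={'unit':(S<70)&(abs(Z-.054)<.004),'bin':(H>18)&(H<35)&(S>150)&(abs(Z-.071)<.006),'tray':(H>100)&(H<125)&(S>120)&(abs(Z-.035)<.005),
     'green':(H>45)&(H<95)&(S>60)&(Z>.02)}
    for k,m in masks.items():
        m=(m&reg).astype(np.uint8); m2=cv2.morphologyEx(m,cv2.MORPH_CLOSE,np.ones((5,5)))
        N,L,st,ce=cv2.connectedComponentsWithStats(m2)
        for i in range(1,N):
            if st[i,4]>40:
                P=C[(L==i)&(m>0)]; print(n,k,st[i,4],ce[i].round(0),*rect(P),P.mean(0).round(4))
E
python3 m.py
```

```text
scene unit 1551 [266. 209.] [ 5.692e+02 -2.000e-01] [173.8 227.5] 5.45 [ 0.5737 -0.0062  0.0532]
scene unit 87 [387. 216.] [784.2 171.8] [48.4 27.7] 20.82 [0.7859 0.1664 0.0533]
scene unit 172 [426. 235.] [876.4 171.1] [119.9   8.1] 0.58 [0.8792 0.1708 0.0541]
scene bin 1568 [318. 144.] [540.3 282.7] [190.5 248.6] 0.79 [0.5179 0.266  0.0714]
scene bin 111 [258. 377.] [ 824.9 -319.5] [45.5 25.1] 41.3 [ 0.8251 -0.3194  0.0712]
scene tray 839 [149. 282.] [ 512.6 -290.4] [195.5 157.1] 81.75 [ 0.5241 -0.3063  0.0337]
scene green 162 [271. 195.] [535.3  49.7] [23.8 65.8] 6.08 [0.5373 0.0508 0.0397]
scene green 173 [291. 205.] [594.8  54.2] [26.3 67.5] 13.72 [0.5965 0.0559 0.0398]
scene green 296 [386. 274.] [861.9  48.4] [68.5 51. ] 15.56 [0.863  0.0413 0.0247]
side unit 1059 [237. 185.] [ 5.685e+02 -4.000e-01] [174.8 226.7] 5.6 [0.5687 0.0037 0.0533]
side unit 254 [ 92. 215.] [826.6 329.8] [268.8 102.5] 65.68 [0.8259 0.3347 0.0541]
side unit 51 [144. 196.] [769.1 194.3] [44.7 24.7] 46.71 [0.7662 0.1958 0.0532]
side bin 218 [230. 108.] [ 870.  -400.6] [125.2 193.2] 0.06 [ 0.8651 -0.3735  0.071 ]
side bin 1690 [195. 254.] [534.4 283.6] [181.1 245.3] 0.29 [0.477  0.2899 0.0737]
side tray 217 [299. 161.] [ 509.3 -283.8] [195.5 154.9] 82.39 [ 0.4855 -0.2305  0.0344]
side green 68 [221. 194.] [591.4  55.3] [16.4 59.1] 11.25 [0.5908 0.0548 0.0423]
side green 79 [239. 200.] [530.9  49.9] [19.  57.4] 6.09 [0.5314 0.0494 0.0419]
```

>>> {"op": "arm_command", "data": {"deltas": [1,0,0,0,-0.171,1,0,0,0,-0.171,1,0,0,0,-0.171,1,0,0,0,-0.171,1,0,0,0,-0.171,1,0,0,0,-0.171,1,0,0,0,-0.171,1,0,0,0,-0.171,1,0,0,0,0], "newtons": 30}}

```text
time: 1.23
position: [0.1828, -0.5973, 0.1986]
tool_rot: [0.674, 0.739, 0.0, -0.0]
ft_force: [-0.1, 0.3, 0.2]
grip_width: 0.0872
grip_force: 0.0
```

```bash
cat > go.py <<'E'
import sys
from h import *
from scipy.spatial.transform import Rotation as R
def to(x,y,z,yaw=None):
    s=status.get_obs(); r=R.from_quat(s['tool_rot']); M=r.as_matrix(); yw=np.degrees(np.arctan2(M[1,0],M[0,0]))
    d=M.T@(np.array([x,y,z])-s['position']); print('t',round(s['time'],2),'pos',s['position'].round(4),'yaw',yw.round(2),'tz',M[:,2].round(4),'w',round(s['grip_width'],4),'gf',round(s['grip_force'],1),'F',s['ft_force'].round(1))
    print('tool delta',d.round(4),'rows>=',int(np.ceil(np.linalg.norm(d)/.055)), 'roll', None if yaw is None else round(-np.radians((yaw-yw+180)%360-180),3))
if __name__=='__main__': to(*map(float,sys.argv[1:]))
E
python3 go.py .5638 .054 .2 95.5; python3 -c "
from h import *
p=imaging.camera_params('wrist');s=status.get_obs()
T=np.linalg.inv(np.array(p['camera_from_world']));print(T.round(3),p['intrinsics'],p['k1'])"
```

```text
t 1.23 pos [ 0.1828 -0.5973  0.1986] yaw 95.27 tz [-1.0e-04  1.1e-03 -1.0e+00] w 0.0872 gf 0.0 F [-0.1  0.3  0.2]
tool delta [ 0.6135  0.4392 -0.0007] rows>= 14 roll -0.004
[[ 0.996 -0.089 -0.023  0.177]
 [ 0.092  0.965  0.247 -0.529]
 [ 0.    -0.248  0.969  0.385]
 [ 0.     0.     0.     1.   ]] [[320.6454241    0.         262.16281245]
 [  0.         320.6454241  190.68495882]
 [  0.           0.           1.        ]] -0.07823211973845522
```

>>> {"op": "arm_command", "data": {"deltas": [1,0.0438,0.0314,-0.004,0,1,0.0438,0.0314,-0.004,0,1,0.0438,0.0314,-0.004,0,1,0.0438,0.0314,-0.004,0,1,0.0438,0.0314,-0.004,0,1,0.0438,0.0314,-0.004,0,1,0.0438,0.0314,-0.004,0,1,0.0438,0.0314,-0.004,0,1,0.0438,0.0314,-0.004,0,1,0.0438,0.0314,-0.004,0,1,0.0438,0.0314,-0.004,0,1,0.0438,0.0314,-0.004,0]}}

```text
time: 2.72
position: [0.5093, -0.0373, 0.2473]
tool_rot: [0.674, 0.738, -0.0, 0.0]
ft_force: [0.6, 0.3, -1.3]
grip_width: 0.0871
grip_force: 0.0
```

>>> {"op": "arm_command", "data": {"deltas": [-0.17,0.0438,0.0314,0,0,-0.17,0.0438,0.0314,0,-0.004,-0.17,0,0,0,0,-0.17,0,0,0,0]}}

```text
time: 3.22
position: [0.5622, 0.0539, 0.2467]
tool_rot: [0.672, 0.741, -0.001, -0.0]
ft_force: [-0.5, 0.3, -0.3]
grip_width: 0.0547
grip_force: 0.0
```

```bash
cat > look.py <<'E'
import sys
from h import *
import go
a,d,p=cam('wrist'); save(sys.argv[1],a,1.5); np.savez(sys.argv[1]+'.npz',a=a,d=d,T=p['camera_from_world'])
C=cloud(p,d); hsv=cv2.cvtColor(a,cv2.COLOR_RGB2HSV); H,S,V=[hsv[:,:,i].astype(int) for i in range(3)]; Z=C[:,:,2]
m=((H>45)&(H<95)&(S>60)&(Z<.1)).astype(np.uint8)
N,L,st,ce=cv2.connectedComponentsWithStats(m)
for i in range(1,N):
    if st[i,4]>100:
        P=C[(L==i)]; (c,s,an)=cv2.minAreaRect(P[:,:2].astype(np.float32)*1000); zt=np.percentile(Z[L==i],85)
        print('green',st[i,4],ce[i].round(),np.round(c,1),np.round(s,1),round(an,1),'top z',zt.round(4))
go.to(.5638,.054,.2,95.5)
E
python3 look.py w1
```

```text
green 851 [238. 166.] [531.5  49.2] [27.1 61.2] 5.2 top z 0.0423
green 847 [286. 166.] [592.3  54.9] [23.2 61.5] 4.8 top z 0.0423
green 709 [471. 185.] [859.8  50.8] [70.1 49.9] 17.8 top z 0.0252
t 3.27 pos [0.5621 0.0533 0.2468] yaw 95.51 tz [-1.4e-03 -4.0e-04 -1.0e+00] w 0.051 gf 0.0 F [-1.3 -0.8  0. ]
tool delta [0.0005 0.0019 0.0468] rows>= 1 roll 0.0
```

>>> {"op": "arm_command", "data": {"deltas": [-0.17,0,-0.0293,0,0,-0.17,0,0,0.045,0,-0.17,0,0,0.045,0,-0.17,0,0,0.03,0,-0.17,0,0,0,0,-0.17,0,0,0,0]}}

```text
time: 4.03
position: [0.5345, 0.0503, 0.1283]
tool_rot: [0.672, 0.74, 0.001, 0.001]
ft_force: [-0.1, -1.1, 0.9]
grip_width: 0.0361
grip_force: 0.0
```

```bash
python3 go.py .533 .0502 .012 95.5
```

```text
t 4.03 pos [0.5345 0.0503 0.1283] yaw 95.51 tz [ 1.8e-03 -3.0e-04 -1.0e+00] w 0.0361 gf 0.0 F [-0.1 -1.1  0.9]
tool delta [ 1.000e-04 -1.700e-03  1.163e-01] rows>= 3 roll 0.0
```

>>> {"op": "arm_command", "data": {"deltas": [-0.17,0,-0.0015,0.04,0,-0.17,0,0,0.04,0,-0.17,0,0,0.02,0,-0.17,0,0,0.015,0,-0.17,0,0,0,0,-1,0,0,0,0,-1,0,0,0,0,-1,0,0,0,0], "newtons": 40}}

```text
time: 5.03
position: [0.5325, 0.051, 0.0131]
tool_rot: [0.672, 0.741, 0.0, 0.0]
ft_force: [-1.1, -1.1, 7.1]
grip_width: 0.0165
grip_force: 34.4
```

>>> {"op": "arm_command", "data": {"deltas": [-1,0,0,0,0,-1,0,0,-0.004,0,-1,0,0,-0.004,0,-1,0,0,-0.006,0,-1,0,0,-0.006,0,-1,0,0,-0.03,0,-1,0,0,-0.03,0,-1,0,0,-0.03,0,-1,0,0,-0.03,0]}}

```text
time: 6.15
position: [0.532, 0.0511, 0.1532]
tool_rot: [0.672, 0.741, -0.0, -0.0]
ft_force: [-0.1, 0.6, 0.0]
grip_width: 0.0005
grip_force: 0.0
```

```bash
python3 go.py .511 -.288 .2 95.5
```

```text
t 6.15 pos [0.532  0.0511 0.1532] yaw 95.61 tz [-3.e-04  0.e+00 -1.e+00] w 0.0005 gf 0.0 F [-0.1  0.6  0. ]
tool delta [-0.3354 -0.0541 -0.0468] rows>= 7 roll 0.002
```

```bash
python3 look.py w2
```

```text
green 1438 [263. 183.] [533.4  45.8] [25.2 71.4] 4.2 top z 0.0423
green 1413 [324. 184.] [596.2  51.1] [31.2 70.8] 5.6 top z 0.0423
t 6.2 pos [0.5347 0.051  0.1569] yaw 95.63 tz [ 7.1e-03 -7.0e-04 -1.0e+00] w 0.0002 gf 0.0 F [ 0.6 -0.5  1.3]
tool delta [ 0.0001  0.0296 -0.0429] rows>= 1 roll 0.002
```

View pics/w2.png

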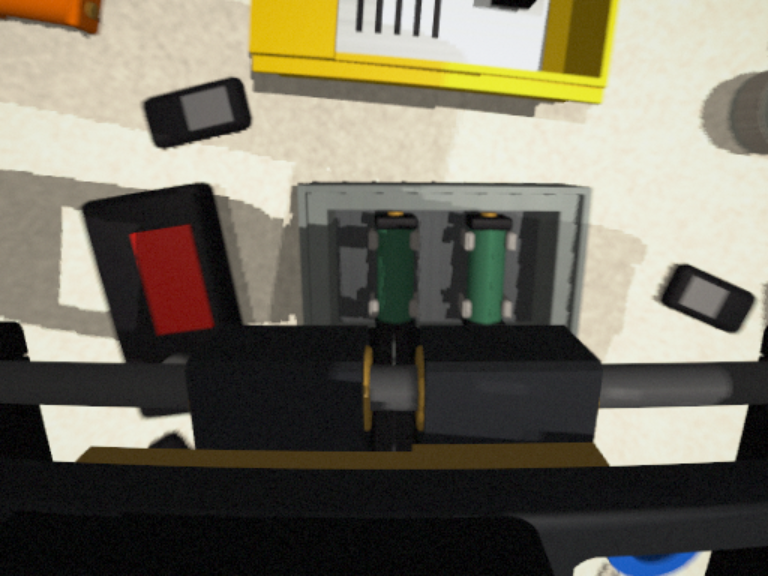

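The cells are still in their clips at (395,275) and (487,275), so the first grip slipped off. I'll retry in smaller stages and read the state between them.

>>> {"op": "arm_command", "data": {"deltas": [-0.1,0,-0.0015,0,0,-0.1,0,0,0,0,-0.1,0,0,0.04,0,-0.1,0,0,0.04,0,-0.1,0,0,0.04,0,-0.1,0,0,0.026,0,-0.1,0,0,0,0,-0.1,0,0,0,0], "newtons": 25}}

```text
time: 7.2
position: [0.5308, 0.0509, 0.0062]
tool_rot: [0.672, 0.741, -0.0, -0.0]
ft_force: [0.2, -0.3, -0.0]
grip_width: 0.0391
grip_force: 0.0
```

```bash
python3 go.py .533 .0502 .012 95.5;  python3 look.py w3
```

```text
t 7.2 pos [0.5308 0.0509 0.0062] yaw 95.61 tz [-3.e-04  0.e+00 -1.e+00] w 0.0391 gf 0.0 F [ 0.2 -0.3 -0. ]
tool delta [-0.001   0.0021 -0.0058] rows>= 1 roll 0.002
green 911 [382. 204.] [590.2  79.1] [27.1 14.9] 1.5 top z 0.0424
green 2147 [266. 217.] [532.3  66.6] [23.8 32.4] 4.6 top z 0.0423
green 965 [265. 287.] [535.4  28.3] [22.4 17.7] 4.4 top z 0.0423
t 7.25 pos [0.5313 0.0509 0.0067] yaw 95.62 tz [ 1.e-03 -1.e-04 -1.e+00] w 0.0393 gf 0.0 F [-0.4  0.7  0.1]
tool delta [-0.0002  0.0329 -0.1932] rows>= 4 roll 0.002
```

View pics/w3.png

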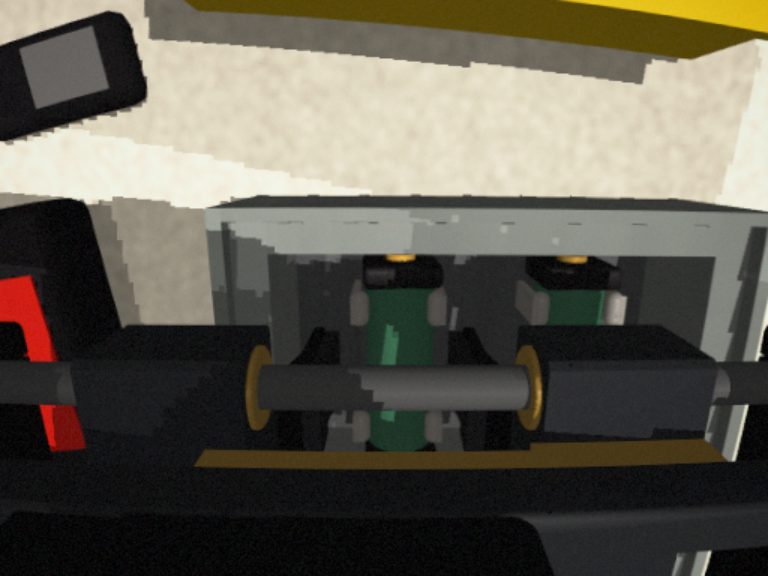

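The fingers straddle the cell at (400,370), so I'll raise them a little and close.

>>> {"op": "arm_command", "data": {"deltas": [-0.3,0,0.001,-0.003,0,-0.5,0,0,0,0,-0.5,0,0,0,0,-0.5,0,0,0,0], "newtons": 25}}

```text
time: 7.75
position: [0.5327, 0.051, 0.0098]
tool_rot: [0.672, 0.741, 0.001, 0.001]
ft_force: [0.7, 0.1, 3.5]
grip_width: 0.0224
grip_force: 7.9
```

>>> {"op": "arm_command", "data": {"deltas": [-0.8,0,0,0,0,-0.8,0,0,0,0]}}

```text
time: 8.0
position: [0.5327, 0.051, 0.0098]
tool_rot: [0.672, 0.741, 0.001, 0.001]
ft_force: [1.3, 1.0, 6.6]
grip_width: 0.0213
grip_force: 24.9
```

>>> {"op": "arm_command", "data": {"deltas": [-1,0,0,0,0,-1,0,0,0,0]}}

```text
time: 8.25
position: [0.5327, 0.051, 0.0098]
tool_rot: [0.672, 0.741, 0.001, 0.001]
ft_force: [1.8, 0.9, 5.4]
grip_width: 0.0213
grip_force: 24.9
```

>>> {"op": "arm_command", "data": {"deltas": [-0.3,0,0,0,0,-0.3,0,0,0,0,-0.3,0,0,0.003,0,-0.3,0,0,0.002,0,-0.3,0,0,0,0]}}

```text
time: 8.88
position: [0.5314, 0.051, 0.0037]
tool_rot: [0.672, 0.741, -0.0, -0.0]
ft_force: [0.4, 0.1, -0.2]
grip_width: 0.0302
grip_force: 0.0
```

>>> {"op": "arm_command", "data": {"deltas": [-0.3,0,0,0.002,0,-0.3,0,0,0.001,0,-0.3,0,0,0,0]}}

```text
time: 9.25
position: [0.5317, 0.051, 0.0011]
tool_rot: [0.672, 0.741, -0.0, -0.0]
ft_force: [0.2, -0.1, 0.1]
grip_width: 0.0301
grip_force: 0.0
```

>>> {"op": "arm_command", "data": {"deltas": [-0.6,0,0,0,0,-1,0,0,0,0,-1,0,0,0,0,-1,0,0,0,0], "newtons": 35}}

```text
time: 9.75
position: [0.5319, 0.051, 0.0012]
tool_rot: [0.672, 0.741, 0.0, 0.0]
ft_force: [0.2, -0.4, -0.1]
grip_width: 0.0227
grip_force: 35.0
```

>>> {"op": "arm_command", "data": {"deltas": [-1,0,0,-0.003,0,-1,0,0,-0.003,0,-1,0,0,-0.003,0,-1,0,0,-0.004,0,-1,0,0,-0.004,0,-1,0,0,-0.01,0,-1,0,0,-0.03,0,-1,0,0,-0.04,0,-1,0,0,-0.03,0,-1,0,0,0,0]}}

```text
time: 11.0
position: [0.5336, 0.0509, 0.1312]
tool_rot: [0.672, 0.741, 0.002, 0.003]
ft_force: [0.6, -0.7, -1.6]
grip_width: 0.0232
grip_force: 35.0
```

```bash
python3 go.py .511 -.288 .128 81.75
```

```text
t 11.0 pos [0.5336 0.0509 0.1312] yaw 95.63 tz [ 6.5e-03 -8.0e-04 -1.0e+00] w 0.0232 gf 35.0 F [ 0.6 -0.7 -1.6]
tool delta [-0.335  -0.0558  0.0033] rows>= 7 roll 0.242
```

>>> {"op": "arm_command", "data": {"deltas": [-1,0,0,0,0.121,-1,0,0,0,0.121,-1,-0.0484,-0.0006,0,0,-1,-0.0484,-0.0006,0,0,-1,-0.0484,-0.0006,0,0,-1,-0.0484,-0.0006,0,0,-1,-0.0484,-0.0006,0,0,-1,-0.0484,-0.0006,0,0,-1,-0.0484,-0.0006,0,0,-1,0,0,0,0]}}

```text
time: 12.25
position: [0.4783, -0.2872, 0.1273]
tool_rot: [0.758, 0.653, -0.0, 0.0]
ft_force: [0.5, 0.5, -1.2]
grip_width: 0.0232
grip_force: 35.0
```

```bash
python3 go.py .481 -.284 .0 81.75
python3 - <<'E'
from h import *
a,d,p=cam('side'); save('s1',a)
a,d,p=cam('wrist'); C=cloud(p,d); hsv=cv2.cvtColor(a,cv2.COLOR_RGB2HSV); H,S,V=[hsv[:,:,i].astype(int) for i in range(3)]
m=(H>100)&(H<125)&(S>120)&(abs(C[:,:,2]-.035)<.006); P=C[m]; print(len(P),cv2.minAreaRect((P[:,:2]*1000).astype(np.float32)))
m=(H>45)&(H<95)&(S>60)&(C[:,:,2]>.06); P=C[m]; print(len(P),P.mean(0) if len(P) else 0, P[:,2].max() if len(P) else 0)
E
```

```text
t 12.25 pos [ 0.4783 -0.2872  0.1273] yaw 81.48 tz [-0.e+00 -8.e-04 -1.e+00] w 0.0232 gf 35.0 F [ 0.5  0.5 -1.2]
tool delta [0.0037 0.0022 0.1273] rows>= 3 roll -0.005
3052 ((510.29107666015625, -287.3140869140625), (192.6168975830078, 155.14102172851562), 81.9317398071289)
10081 [ 0.47434317 -0.26486897  0.22557248] 0.31311911065738474
```

View pics/s1.png

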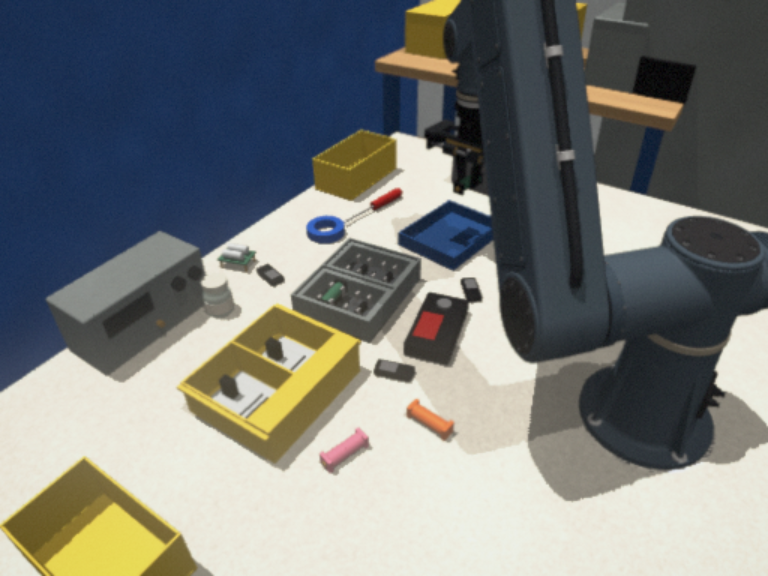

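The cell is held over the tray at (460,180), and one cell remains in the bay at (333,290). I'll lower it.

>>> {"op": "arm_command", "data": {"deltas": [-1,0.003,0.001,0.04,0,-1,0,0,0.04,0,-1,0,0,0.03,0,-1,0,0,0.015,0,-1,0,0,0.004,0,-1,0,0,0,0]}}

```text
time: 13.1
position: [0.4809, -0.2807, -0.0003]
tool_rot: [0.756, 0.655, 0.0, 0.0]
ft_force: [0.5, 0.6, -1.0]
grip_width: 0.0236
grip_force: 35.0
```

>>> {"op": "arm_command", "data": {"deltas": [-1,0,0,0.003,0,-1,0,0,0.002,0,-1,0,0,0,0]}}

```text
time: 13.48
position: [0.4804, -0.281, -0.0056]
tool_rot: [0.756, 0.654, 0.0, 0.0]
ft_force: [-0.7, -0.6, -1.0]
grip_width: 0.0231
grip_force: 35.0
```

>>> {"op": "arm_command", "data": {"deltas": [-1,0,0,0.003,0,-1,0,0,0,0,-0.5,0,0,0,0,-0.2,0,0,0,0,-0.1,0,0,0,0,-0.1,0,0,0,0]}}

```text
time: 14.22
position: [0.4805, -0.2809, -0.0087]
tool_rot: [0.756, 0.654, 0.0, 0.0]
ft_force: [-0.7, 0.6, -0.4]
grip_width: 0.0378
grip_force: 0.0
```

>>> {"op": "arm_command", "data": {"deltas": [-0.1,0,0,-0.03,0,-0.1,0,0,-0.04,0,-0.1,0,0,-0.04,0,-0.1,0,0,-0.04,0,-0.1,0,0,-0.04,-0.12,-0.1,0,0,0,-0.12,-0.1,0,0,0,0]}}

```text
time: 15.1
position: [0.4803, -0.2807, 0.1817]
tool_rot: [0.673, 0.74, 0.0, 0.0]
ft_force: [0.3, 0.4, -0.1]
grip_width: 0.0391
grip_force: 0.0
```

```bash
python3 look.py w4; python3 go.py .593 .056 .18 95.5
```

```text
green 1171 [261. 174.] [ 480.5 -281.8] [64.2 23.5] 81.0 top z 0.0304
t 15.15 pos [ 0.4801 -0.2805  0.1811] yaw 95.38 tz [-4.e-04  4.e-04 -1.e+00] w 0.039 gf 0.0 F [-0.4 -0.3 -0.5]
tool delta [ 0.3252  0.1148 -0.0188] rows>= 7 roll -0.002
t 15.15 pos [ 0.4801 -0.2805  0.1811] yaw 95.38 tz [-4.e-04  4.e-04 -1.e+00] w 0.039 gf 0.0 F [-0.4 -0.3 -0.5]
tool delta [0.3244 0.144  0.0012] rows>= 7 roll -0.002
```

>>> {"op": "arm_command", "data": {"deltas": [-0.1,0.0463,0.0206,0,0,-0.1,0.0463,0.0206,0,0,-0.1,0.0463,0.0206,0,0,-0.1,0.0463,0.0206,0,0,-0.1,0.0463,0.0206,0,0,-0.1,0.0463,0.0206,0,0,-0.1,0.0463,0.0206,0,0,-0.1,0,0,0,0,-0.1,0,0,0,0]}}

```text
time: 16.27
position: [0.5921, 0.0554, 0.1802]
tool_rot: [0.672, 0.74, -0.001, -0.001]
ft_force: [-0.3, 0.1, -0.3]
grip_width: 0.0391
grip_force: 0.0
```

```bash
python3 look.py w5;  python3 go.py .593 .056 .001 95.5
```

```text
green 1178 [262. 176.] [591.7  54.9] [24.3 62. ] 6.0 top z 0.0424
green 900 [478. 198.] [854.9  49. ] [60.4 50.3] 16.8 top z 0.0251
t 16.32 pos [0.5921 0.0548 0.1804] yaw 95.43 tz [-1.9e-03 -4.0e-04 -1.0e+00] w 0.0393 gf 0.0 F [ 0.3  0.1 -0.1]
tool delta [ 0.0019 -0.0283 -0.0195] rows>= 1 roll -0.001
t 16.32 pos [0.5921 0.0548 0.1804] yaw 95.43 tz [-1.9e-03 -4.0e-04 -1.0e+00] w 0.0393 gf 0.0 F [ 0.3  0.1 -0.1]
tool delta [0.0012 0.0013 0.1794] rows>= 4 roll -0.001
```

>>> {"op": "arm_command", "data": {"deltas": [-0.2,0.001,0,0.045,0,-0.2,0,0,0.045,0,-0.2,0,0,0.045,0,-0.2,0,0,0.03,0,-0.2,0,0,0.014,0,-0.2,0,0,0,0,-0.2,0,0,0,0]}}

```text
time: 17.2
position: [0.5939, 0.0561, 0.0034]
tool_rot: [0.673, 0.74, 0.001, 0.001]
ft_force: [0.0, 0.2, 0.4]
grip_width: 0.0348
grip_force: 0.0
```

>>> {"op": "arm_command", "data": {"deltas": [-0.6,0,0,0,0,-1,0,0,0,0,-1,0,0,0,0,-1,0,0,0,0]}}

```text
time: 17.7
position: [0.5925, 0.0566, 0.0032]
tool_rot: [0.672, 0.74, -0.0, 0.0]
ft_force: [-2.4, -1.3, 5.9]
grip_width: 0.0228
grip_force: 35.0
```

>>> {"op": "arm_command", "data": {"deltas": [-0.3,0,0,0,0,-0.3,0,0,0,0,-0.3,0,0,0.003,0,-0.3,0,0,0,0,-1,0,0,0,0,-1,0,0,0,0,-1,0,0,0,0]}}

```text
time: 18.58
position: [0.5925, 0.0566, -0.001]
tool_rot: [0.672, 0.74, -0.0, -0.0]
ft_force: [-0.4, -0.6, -1.3]
grip_width: 0.0232
grip_force: 35.0
```

>>> {"op": "arm_command", "data": {"deltas": [-1,0,0,-0.003,0,-1,0,0,-0.003,0,-1,0,0,-0.003,0,-1,0,0,-0.004,0,-1,0,0,-0.004,0,-1,0,0,-0.01,0,-1,0,0,-0.03,0,-1,0,0,-0.04,0,-1,0,0,-0.03,0,-1,0,0,0,0]}}

```text
time: 19.82
position: [0.5962, 0.0564, 0.1301]
tool_rot: [0.672, 0.74, 0.003, 0.004]
ft_force: [-0.7, 0.4, -1.4]
grip_width: 0.0229
grip_force: 35.0
```

```bash
python3 go.py .54 -.292 .128 81.75
```

```text
t 19.82 pos [0.5962 0.0564 0.1301] yaw 95.5 tz [ 9.7e-03 -8.0e-04 -1.0e+00] w 0.0229 gf 35.0 F [-0.7  0.4 -1.4]
tool delta [-0.3414 -0.0893  0.0018] rows>= 7 roll 0.24
```

>>> {"op": "arm_command", "data": {"deltas": [-1,0,0,0,0.12,-1,0,0,0,0.12,-1,-0.0504,-0.0008,0,0,-1,-0.0504,-0.0008,0,0,-1,-0.0504,-0.0008,0,0,-1,-0.0504,-0.0008,0,0,-1,-0.0504,-0.0008,0,0,-1,-0.0504,-0.0008,0,0,-1,-0.0504,-0.0008,0,0,-1,0,0,0,0]}}

```text
time: 21.08
position: [0.5361, -0.296, 0.1253]
tool_rot: [0.758, 0.652, -0.0, 0.001]
ft_force: [-0.2, 0.5, -0.4]
grip_width: 0.0229
grip_force: 35.0
```

```bash
python3 go.py .54 -.292 -.009 81.75
```

```text
t 21.07 pos [ 0.5361 -0.296   0.1253] yaw 81.46 tz [ 8.0e-04 -1.6e-03 -1.0e+00] w 0.0229 gf 35.0 F [-0.2  0.5 -0.4]
tool delta [0.0048 0.0031 0.1343] rows>= 3 roll -0.005
```

>>> {"op": "arm_command", "data": {"deltas": [-1,0.0045,0.002,0.04,0,-1,0,0,0.04,0,-1,0,0,0.03,0,-1,0,0,0.015,0,-1,0,0,0.006,0,-1,0,0,0.003,0,-1,0,0,0,0,-0.5,0,0,0,0,-0.2,0,0,0,0,-0.1,0,0,0,0,-0.1,0,0,0,0]}}

```text
time: 22.45
position: [0.5394, -0.2877, -0.0076]
tool_rot: [0.756, 0.654, 0.0, 0.0]
ft_force: [-0.1, 0.2, 0.7]
grip_width: 0.038
grip_force: 0.0
```

>>> {"op": "arm_command", "data": {"deltas": [-0.1,0,0,-0.03,0,-0.1,0,0,-0.04,0,-0.1,0,0,-0.04,0,-0.1,0,0,-0.04,0,-0.1,0,0,-0.04,0,-0.1,0,0,-0.04,0,-0.1,0,0,0,0]}}

```text
time: 23.32
position: [0.5412, -0.2891, 0.2262]
tool_rot: [0.756, 0.654, 0.001, 0.004]
ft_force: [0.5, -0.1, -0.2]
grip_width: 0.0391
grip_force: 0.0
```

```bash
python3 look.py w6; python3 go.py .58 .283 .25 0;  python3 go.py .58 .283 .25 180
```

```text
green 945 [259. 165.] [ 539.4 -288.7] [63. 23.] 81.2 top z 0.0304
green 953 [211. 166.] [ 479.1 -281.5] [61.6 26.8] 82.0 top z 0.0303
t 23.38 pos [ 0.5399 -0.288   0.2238] yaw 81.75 tz [ 0.0028 -0.0022 -1.    ] w 0.039 gf 0.0 F [1.3 0.9 0.9]
tool delta [ 0.342  -0.0255  0.0231] rows>= 7 roll -0.24
t 23.38 pos [ 0.5399 -0.288   0.2238] yaw 81.75 tz [ 0.0028 -0.0022 -1.    ] w 0.039 gf 0.0 F [1.3 0.9 0.9]
tool delta [ 0.5708 -0.0421 -0.0274] rows>= 11 roll 1.427
t 23.38 pos [ 0.5399 -0.288   0.2238] yaw 81.75 tz [ 0.0028 -0.0022 -1.    ] w 0.039 gf 0.0 F [1.3 0.9 0.9]
tool delta [ 0.5708 -0.0421 -0.0274] rows>= 11 roll -1.715
```

View pics/w6.png

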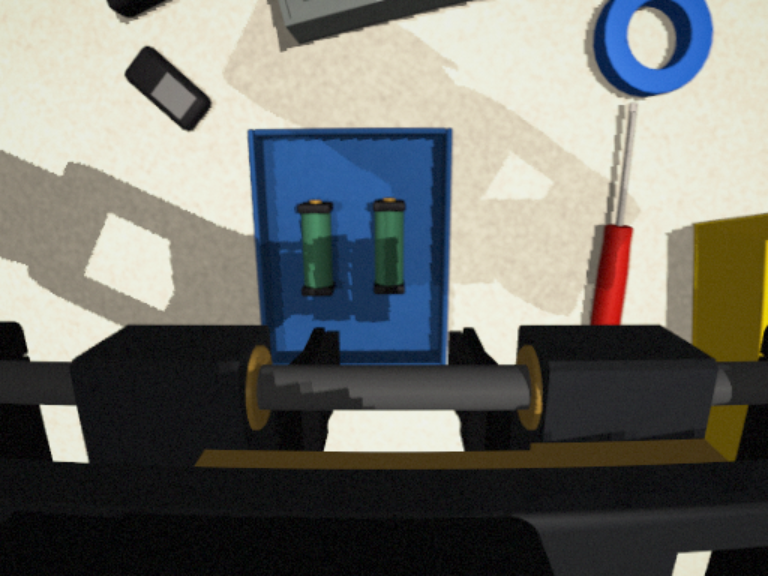

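Both cells lie in the tray, at (318,247) and (388,247). Next I'll move to the bin.

>>> {"op": "arm_command", "data": {"deltas": [-0.1,0,0,0,-0.1715,-0.1,0,0,0,-0.1715,-0.1,0,0,0,-0.1715,-0.1,0,0,0,-0.1715,-0.1,0,0,0,-0.1715,-0.1,0,0,0,-0.1715,-0.1,0,0,0,-0.1715,-0.1,0,0,0,-0.1715,-0.1,0,0,0,-0.1715,-0.1,0,0,0,-0.1715,-0.1,0,0,0,0]}}

```text
time: 24.75
position: [0.5383, -0.2869, 0.2203]
tool_rot: [0.001, 1.0, 0.001, -0.001]
ft_force: [0.1, -0.4, -1.3]
grip_width: 0.0392
grip_force: 0.0
```

>>> {"op": "arm_command", "data": {"deltas": [-0.1,-0.0025,0.052,-0.006,0,-0.1,-0.0025,0.052,-0.006,0,-0.1,-0.0025,0.052,-0.006,0,-0.1,-0.0025,0.052,-0.006,0,-0.1,-0.0025,0.052,-0.006,0,-0.1,-0.0025,0.052,-0.006,0,-0.1,-0.0025,0.052,-0.006,0,-0.1,-0.0025,0.052,-0.006,0,-0.1,-0.0025,0.052,-0.006,0,-0.1,-0.0025,0.052,-0.006,0,-0.1,-0.0025,0.052,-0.006,0,-0.1,0,0,0,0]}}

```text
time: 26.25
position: [0.5659, 0.288, 0.2874]
tool_rot: [-0.001, 1.0, 0.0, -0.0]
ft_force: [0.6, 0.4, -1.0]
grip_width: 0.0394
grip_force: 0.0
```

```bash
python3 look.py w7; python3 go.py .58 .283 .25 180
python3 - <<'E'
from h import *
z=np.load('w7.npz'); a,d=z['a'],z['d']; p=imaging.camera_params('wrist'); p['camera_from_world']=z['T']
C=cloud(p,d); X,Y,Z=C[:,:,0],C[:,:,1],C[:,:,2]
hsv=cv2.cvtColor(a,cv2.COLOR_RGB2HSV); H,S,V=[hsv[:,:,i].astype(int) for i in range(3)]
m=(H>18)&(H<35)&(S>150)&(abs(Z-.072)<.008)&(abs(X-.54)<.2)&(abs(Y-.28)<.2); print(m.sum(),cv2.minAreaRect((C[m][:,:2]*1000).astype(np.float32)))
m=((V<70)&(abs(Z-.043)<.008)&(abs(X-.57)<.1)&(abs(Y-.28)<.12)).astype(np.uint8)
N,L,st,ce=cv2.connectedComponentsWithStats(m)
for i in range(1,N):
    if st[i,4]>30: P=C[L==i]; print('blk',st[i,4],ce[i],cv2.minAreaRect((P[:,:2]*1000).astype(np.float32)),np.median(P[:,2]))
E
```

```text
t 26.3 pos [0.5658 0.2858 0.287 ] yaw -179.94 tz [-1.6e-03 -8.0e-04 -1.0e+00] w 0.039 gf 0.0 F [-0.2 -0.3  0. ]
tool delta [ 0.0021 -0.2318  0.0872] rows>= 5 roll 1.476
t 26.3 pos [0.5658 0.2858 0.287 ] yaw -179.94 tz [-1.6e-03 -8.0e-04 -1.0e+00] w 0.039 gf 0.0 F [-0.2 -0.3  0. ]
tool delta [-0.0142 -0.0028  0.037 ] rows>= 1 roll 0.001
10514 ((538.8070678710938, 282.5904235839844), (188.0130615234375, 243.3236541748047), 0.8055257797241211)
blk 227 [219.72246696 174.84140969] ((587.720947265625, 230.77003479003906), (23.74654197692871, 15.98110294342041), 1.3343826532363892) 0.0462284503072084
blk 181 [297.50828729 177.56353591] ((591.35302734375, 337.3901672363281), (12.520861625671387, 23.9036808013916), 89.05033111572266) 0.046177503168191525
```

View pics/w7.png

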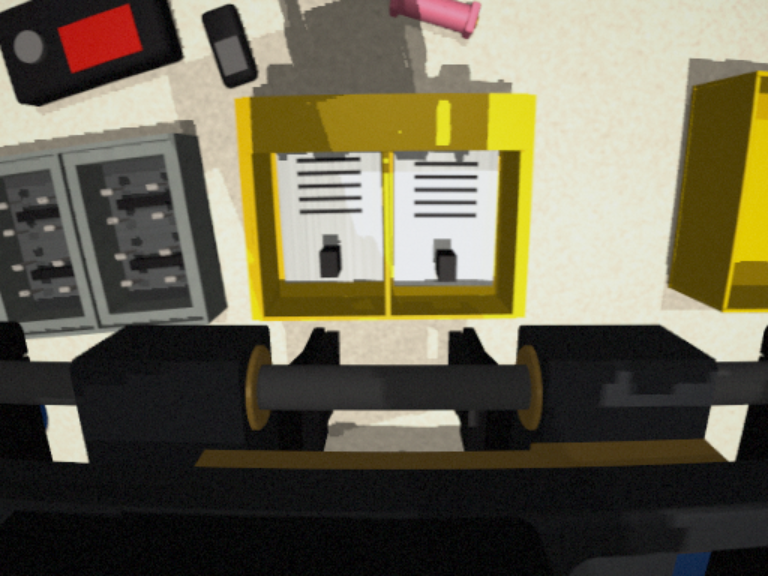

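The blocks show at (330,260) and (446,263) with the hood above them. I'll check fingertip height against the reported TCP.

Run:
```python
from h import *
s=status.get_obs(); t=s['position']; print(t)
for n in ['scene','side']:
    a,d,p=cam(n); C=cloud(p,d); m=(d>0)&(np.hypot(C[:,:,0]-t[0],C[:,:,1]-t[1])<.07)&(C[:,:,2]>.15); P=C[m]
    print(n,m.sum(),np.percentile(P[:,2],[0,1,3,5,10]).round(4)); Q=P[P[:,2]<P[:,2].min()+.02]; print(len(Q),Q.min(0).round(3),Q.max(0).round(3))
```

```text
[0.56580674 0.28583163 0.28700211]
scene 1787 [0.3101 0.3137 0.3179 0.3222 0.3326]
157 [0.555 0.254 0.31 ] [0.579 0.315 0.33 ]
side 6545 [0.3117 0.3207 0.337  0.3526 0.3929]
151 [0.555 0.258 0.312] [0.578 0.316 0.331]
```

Run:
```python
from h import *
s=status.get_obs(); t=s['position']; 
for n in ['scene','side']:
    a,d,p=cam(n); C=cloud(p,d)-t
    for lo,hi in [(0,.02),(.02,.04),(.04,.06),(.065,.08),(.08,.095)]:
        m=(d>0)&(abs(C[:,:,0])<.06)&(abs(C[:,:,1])>lo)&(abs(C[:,:,1])<hi)&(C[:,:,2]>-.1)&(C[:,:,2]<.3); P=C[m]
        print(n,lo,m.sum(),(np.percentile(P[:,2],[0,2,5])).round(4) if len(P) else '')
```

```text
scene 0 354 [0.0247 0.0289 0.0335]
scene 0.02 679 [0.024  0.0261 0.0302]
scene 0.04 671 [0.0967 0.1005 0.1052]
scene 0.065 313 [0.0946 0.0987 0.1054]
scene 0.08 768 [0.0926 0.0949 0.0965]
side 0 2113 [0.0252 0.0414 0.0655]
side 0.02 2402 [0.0244 0.0347 0.0489]
side 0.04 712 [0.091  0.1002 0.1035]
side 0.065 411 [0.0952 0.0983 0.1021]
side 0.08 652 [0.0951 0.0968 0.0981]
```

The reported TCP reads about 24 mm below the real fingertips, so I'll allow for that. Next I'll approach the right-hand block.

>>> {"op": "arm_command", "data": {"deltas": [0,-0.011,-0.0275,0,0,0,-0.011,-0.0275,0,0,0,0,0,0.05,0,0,0,0,0.05,0,0,0,0,0.05,0,0,0,0,0.04,0,0,0,0,0,0,0,0,0,0,0], "newtons": 6}}

```text
time: 27.5
position: [0.59, 0.2289, 0.0996]
tool_rot: [0.001, 1.0, 0.0, 0.001]
ft_force: [0.2, 0.2, 0.1]
grip_width: 0.0433
grip_force: 0.0
```

```bash
cat > blk.py <<'E'
from h import *
import go,sys
a,d,p=cam('wrist'); C=cloud(p,d); X,Y,Z=C[:,:,0],C[:,:,1],C[:,:,2]; V=a.max(2)
m=((V<70)&(abs(Z-.045)<.008)&(abs(X-.57)<.1)&(abs(Y-.28)<.12)).astype(np.uint8)
N,L,st,ce=cv2.connectedComponentsWithStats(m)
for i in range(1,N):
    if st[i,4]>30: P=C[L==i]; print('blk',st[i,4],ce[i],cv2.minAreaRect((P[:,:2]*1000).astype(np.float32)),np.median(P[:,2]))
if len(sys.argv)>1: save(sys.argv[1],a)
E
python3 blk.py; python3 go.py .588 .231 -.010 180
```

```text
blk 606 [262.99339934 193.22937294] ((587.7732543945312, 230.0111083984375), (23.667673110961914, 14.944409370422363), 1.3056666851043701) 0.04638920264797462
blk 771 [398.39040208 197.86511025] ((591.6253662109375, 338.684326171875), (24.882755279541016, 16.984176635742188), 0.13343964517116547) 0.046092245596686066
t 27.55 pos [0.5905 0.2292 0.1004] yaw 179.95 tz [ 4.1e-03  8.0e-04 -1.0e+00] w 0.0434 gf 0.0 F [-0.3  0.1 -0.3]
tool delta [0.003  0.0017 0.1104] rows>= 3 roll -0.001
```

Blocks measured at (.588,.230) and (.591,.3385).

>>> {"op": "arm_command", "data": {"deltas": [0,0.002,0.001,0.04,0,0,0,0,0.04,0,0,0,0,0.02,0,0,0,0,0.01,0,0,0,0,0,0]}}

```text
time: 28.18
position: [0.5873, 0.2306, -0.0112]
tool_rot: [-0.0, 1.0, 0.0, 0.001]
ft_force: [-0.7, -0.5, 0.4]
grip_width: 0.0437
grip_force: 0.0
```

>>> {"op": "arm_command", "data": {"deltas": [-0.5,0,0,0,0,-1,0,0,0,0,-1,0,0,0,0,-1,0,0,0,0,-1,0,0,0,0]}}

```text
time: 28.8
position: [0.5869, 0.2304, -0.0114]
tool_rot: [-0.0, 1.0, -0.0, 0.0]
ft_force: [0.5, -0.5, 3.6]
grip_width: 0.0163
grip_force: 5.9
```

>>> {"op": "arm_command", "data": {"deltas": [-1,0.003,0,-0.011,0,-1,0.004,0,-0.011,0,-1,0.005,0,-0.01,0,-1,0.005,0,-0.01,0,-1,0.007,0,-0.009,0,-1,0.007,0,-0.009,0,-1,0,0,0,0]}}

```text
time: 29.68
position: [0.5547, 0.2304, 0.0492]
tool_rot: [-0.0, 1.0, -0.0, -0.0]
ft_force: [1.3, 0.5, -0.3]
grip_width: 0.0158
grip_force: 6.5
```

```bash
cat > tilt.py <<'E'
from h import *
import go,sys
# plane fit of bright plate points near y range
y0,y1=float(sys.argv[1]),float(sys.argv[2])
for n in ['scene','side','wrist']:
    a,d,p=cam(n); C=cloud(p,d); hsv=cv2.cvtColor(a,cv2.COLOR_RGB2HSV)
    if len(sys.argv)>3 and n=='side': save(sys.argv[3],a)
    m=(d>0)&(hsv[:,:,1]<45)&(hsv[:,:,2]>120)&(C[:,:,1]>y0)&(C[:,:,1]<y1)&(C[:,:,0]>.4)&(C[:,:,0]<.75)&(C[:,:,2]>.007)&(C[:,:,2]<.3)
    P=C[m]
    if len(P)<40: print(n,len(P)); continue
    X,Z=P[:,0],P[:,2]
    for _ in range(3):
        k=np.polyfit(X,Z,1); r=abs(Z-np.polyval(k,X)); q=r<max(.003,2*np.median(r)); X,Z=X[q],Z[q]
    print(n,len(X),'tilt',np.degrees(np.arctan(k[0])).round(1),'x',np.percentile(X,[1,99]).round(3),'z',np.polyval(k,np.percentile(X,[1,99])).round(3))
s=status.get_obs(); print(s['time'],s['position'].round(4),s['grip_width'].round(4),s['grip_force'],s['ft_force'].round(1))
E
python3 tilt.py .18 .28 s2
```

```text
scene 114 tilt 20.7 x [0.577 0.593] z [0.078 0.085]
side 75 tilt 24.4 x [0.549 0.588] z [0.065 0.082]
wrist 2213 tilt 26.7 x [0.497 0.587] z [0.037 0.083]Traceback (most recent call last):
  File "tilt.py", line 15, in <module>
    s=status.get_obs(); print(s['time'],s['position'].round(4),s['grip_width'].round(4),s['grip_force'],s['ft_force'].round(1))
                                                               ^^^^^^^^^^^^^^^^^^^^^
AttributeError: 'float' object has no attribute 'round'
```

View pics/s2.png

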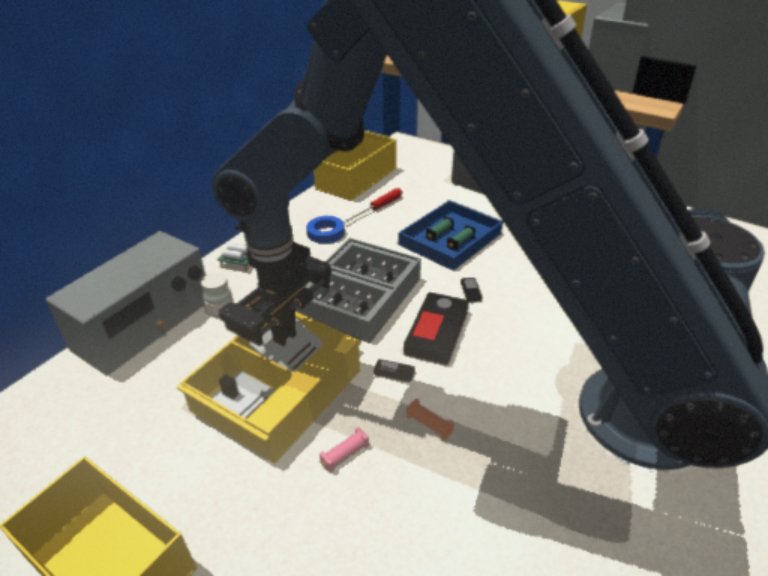

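The cover is tilted about 27° on its block at (290,340). I'll firm the grip and draw along the slope.

>>> {"op": "arm_command", "data": {"deltas": [-1,0.002,0,-0.003,0,-1,0,0,0,0,-1,0,0,0,0,-1,-0.009,0,-0.005,0,-1,-0.009,0,-0.005,0,-1,-0.009,0,-0.005,0,-1,-0.009,0,-0.005,0,-1,-0.009,0,-0.005,0,-1,-0.009,0,-0.005,0,-1,-0.009,0,-0.005,0,-1,0,0,0,0], "newtons": 35}}

```text
time: 31.2
position: [0.618, 0.2305, 0.0868]
tool_rot: [0.0, 1.0, 0.0, 0.001]
ft_force: [-0.8, -0.1, -0.9]
grip_width: 0.0158
grip_force: 35.4
```

```bash
sed -i "s/s\['grip_width'\].round(4)/round(s['grip_width'],4)/" tilt.py; python3 tilt.py .18 .28 s3
```

```text
scene 144 tilt 23.7 x [0.632 0.656] z [0.112 0.123]
side 326 tilt 26.9 x [0.521 0.652] z [0.056 0.122]
wrist 4905 tilt 26.8 x [0.514 0.648] z [0.052 0.12 ]
31.35 [0.6159 0.2304 0.0858] 0.0159 35.4440256585076 [-0.4  0.2 -1.9]
```

>>> {"op": "arm_command", "data": {"deltas": [-1,0,0,-0.02,0,-1,0,0,-0.03,0,-1,0,0,-0.03,0,-1,0,0,-0.02,0,-1,0,0,0,-0.048,-1,0,0,0,-0.048,-1,0.0108,-0.0427,0,0,-1,0.0108,-0.0427,0,0,-1,0.0108,-0.0427,0,0,-1,0.0108,-0.0427,0,0,-1,0,0,0,0,-1,0,0,0,0]}}

```text
time: 32.85
position: [0.5897, 0.0567, 0.186]
tool_rot: [-0.048, 0.999, 0.0, -0.0]
ft_force: [-0.3, 0.4, -1.9]
grip_width: 0.0154
grip_force: 35.4
```

```bash
python3 tilt.py .01 .11 s3; python3 go.py .5893 .0563 .1 185.5
python3 - <<'E'
from h import *
a,d,p=cam('wrist'); save('w8',a); C=cloud(p,d)
m=(a.max(2)<140)&(hsv:=cv2.cvtColor(a,cv2.COLOR_RGB2HSV))[:,:,1].__lt__(70)&(abs(C[:,:,2]-.054)<.003)&(abs(C[:,:,0]-.56)<.15)&(abs(C[:,:,1])<.14); print(m.sum(),cv2.minAreaRect((C[m][:,:2]*1000).astype(np.float32)))
E
```

```text
scene 501 tilt 17.9 x [0.408 0.65 ] z [0.056 0.134]
side 316 tilt -44.0 x [0.53 0.65] z [0.215 0.1  ]
wrist 1867 tilt 25.6 x [0.499 0.623] z [0.161 0.221]
33.0 [0.59   0.0576 0.1861] 0.0157 35.44362372485921 [-0.9 -0.4 -0.8]
t 33.0 pos [0.59   0.0576 0.1861] yaw -174.4 tz [-1.e-04  3.e-04 -1.e+00] w 0.0157 gf 35.4 F [-0.9 -0.4 -0.8]
tool delta [ 0.0008 -0.0012  0.0861] rows>= 2 roll 0.002
613 ((557.4332275390625, -98.07147216796875), (79.61703491210938, 191.8309326171875), 66.87505340576172)
```

View pics/w8.png

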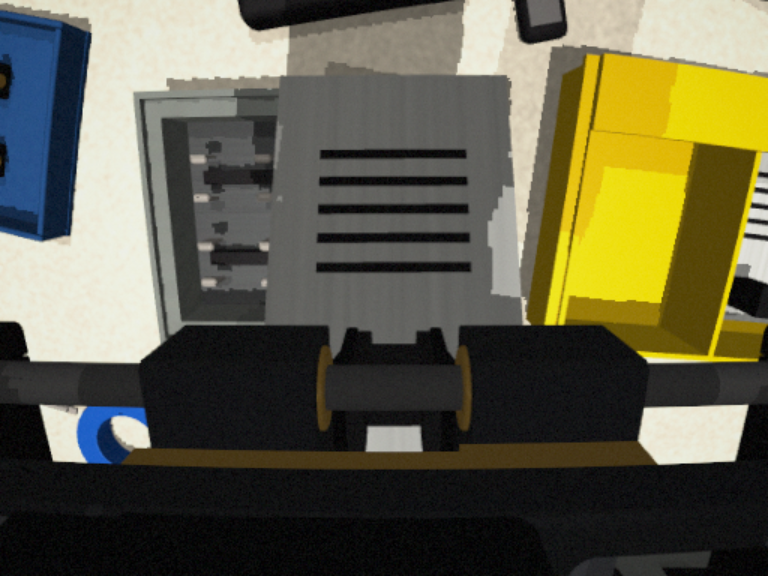

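The held plate spans (280–508, 75) at its tail, centred. I'll compute its tail position and get a cross-check of the bay centre.

Run:
```python
from h import *
a,d,p=cam('wrist'); C=cloud(p,d); print(status.get_obs()['position'])
for uv in [(190,53),(262,53),(336,53),(262,150),(262,205)]: print(uv,C[uv[1]-1:uv[1]+2,uv[0]-2:uv[0]+3].reshape(-1,3).mean(0).round(4))
for f in ['w1','w5']:
    z=np.load(f+'.npz'); a,d=z['a'],z['d']; p['camera_from_world']=z['T']; C=cloud(p,d); hs=cv2.cvtColor(a,cv2.COLOR_RGB2HSV)
    m=((hs[:,:,1]<70)&(abs(C[:,:,2]-.054)<.003)&(abs(C[:,:,0]-.565)<.13)&(abs(C[:,:,1])<.16)).astype(np.uint8)
    P=C[m>0]; th=np.radians(5.5); R=np.array([[np.cos(th),np.sin(th)],[-np.sin(th),np.cos(th)]])
    Q=(P[:,:2]-[.569,0])@R.T*1000; print(f,len(P),'x',np.percentile(Q[:,0],[.3,99.7]).round(1),'y',np.percentile(Q[:,1],[.3,99.7]).round(1))
    for s in (-1,1):
        e=Q[(abs(Q[:,0]-s*84)<4)]; print(s,len(e), np.percentile(e[:,0]*s,98) if len(e) else '')
    for yy in (30,50,70,90):
        r=Q[abs(Q[:,1]-yy)<8]; print(yy,r[:,0].min().round(1),r[:,0].max().round(1))
```

```text
[0.59000783 0.05744194 0.18607684]
(190, 53) [0.4923 0.0015 0.1523]
(262, 53) [0.4881 0.048  0.1526]
(336, 53) [0.4737 0.1061 0.1018]
(262, 150) [0.547  0.0537 0.1825]
(262, 205) [0.5762 0.0566 0.1976]
w1 2375 x [-87.3  84.3] y [-111.1  110.8]
-1 457 87.24747597007901
1 361 84.32704248536272
30 -87.3 84.3
50 -87.2 84.3
70 -87.3 84.8
90 -87.4 84.7
w5 2294 x [-87.4  85.1] y [ -2.8 110.7]
-1 559 87.19064928814826
1 465 85.0382033968618
30 -87.4 85.3
50 -87.3 85.2
70 -87.5 84.9
90 -87.9 84.2
```

>>> {"op": "arm_command", "data": {"deltas": [-1,0.001,-0.001,0.03,0,-1,0,0,0.03,0,-1,0,0,0.015,0,-1,0,0,0.01,0,-1,0,0,0,0]}}

```text
time: 33.72
position: [0.5891, 0.0554, 0.1009]
tool_rot: [-0.048, 0.999, 0.0, -0.0]
ft_force: [0.8, 1.0, -0.7]
grip_width: 0.0158
grip_force: 35.4
```

>>> {"op": "arm_command", "data": {"deltas": [-1,0,0,0.004,0,-1,0,0,0.003,0,-1,0,0,0.002,0,-1,0,0,0,0]}}

```text
time: 34.22
position: [0.5891, 0.0552, 0.0922]
tool_rot: [-0.048, 0.999, 0.0, -0.0]
ft_force: [0.5, -0.1, -1.1]
grip_width: 0.0156
grip_force: 35.4
```

>>> {"op": "arm_command", "data": {"deltas": [-1,0,0.001,0.003,0,-1,0,0,0.002,0,-1,0,0,0,0]}}

```text
time: 34.6
position: [0.5891, 0.0563, 0.0872]
tool_rot: [-0.048, 0.999, 0.0, -0.0]
ft_force: [0.8, 0.9, 0.5]
grip_width: 0.0159
grip_force: 35.4
```

Run:
```python
from h import *
a,d,p=cam('scene'); cv2.imwrite('pics/sc1.png',cv2.resize(a[120:290,190:360,::-1],None,fx=4,fy=3.5)[:600])
```

```text
(no output)
```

View pics/sc1.png

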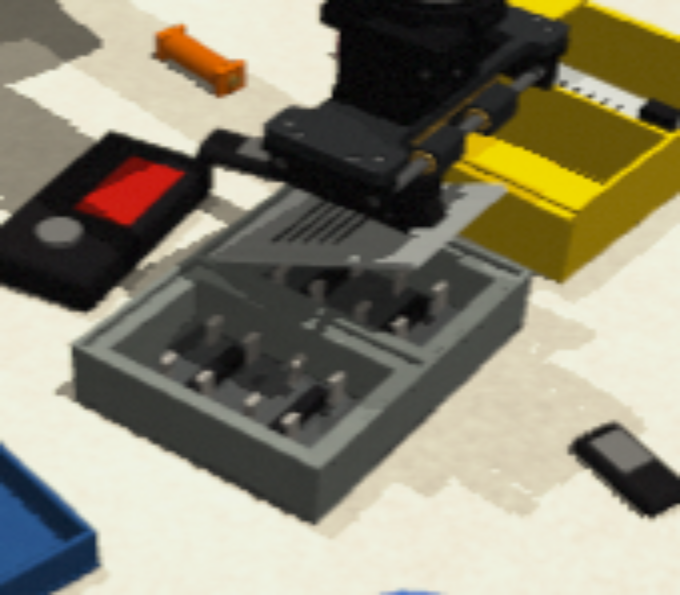

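The tail rests in the -x end of the left seat (about (240,265) in the crop). I'll loosen the grip and lower along the arc.

>>> {"op": "arm_command", "data": {"deltas": [-1,0,0,0,0,-1,0,0,0,0,-1,-0.006,0,0.0085,0,-1,-0.006,0,0.0085,0,-1,-0.0045,0,0.0095,0,-1,-0.0045,0,0.0095,0,-1,-0.003,0,0.01,0,-1,0,0,0,0], "newtons": 7}}

```text
time: 35.65
position: [0.6127, 0.0586, 0.04]
tool_rot: [-0.048, 0.999, 0.0, -0.001]
ft_force: [-1.7, -0.5, -0.3]
grip_width: 0.0161
grip_force: 7.0
```

```bash
python3 tilt.py .01 .11; python3 go.py .6153 .0592 .032 185.5;python3 - <<'E'
from h import *
a,d,p=cam('scene'); cv2.imwrite('pics/sc2.png',cv2.resize(a[120:290,190:360,::-1],None,fx=4,fy=3.5)[:600])
E
```

```text
scene 417 tilt 3.1 x [0.477 0.648] z [0.053 0.062]
side 264 tilt 2.8 x [0.478 0.532] z [0.055 0.057]
wrist 20326 tilt 3.1 x [0.491 0.591] z [0.055 0.06 ]
35.8 [0.6131 0.0585 0.0412] 0.0157 7.000007623282727 [-0.2 -0.7 -0.9]
t 35.8 pos [0.6131 0.0585 0.0412] yaw -174.49 tz [ 4.e-04  0.e+00 -1.e+00] w 0.0157 gf 7.0 F [-0.2 -0.7 -0.9]
tool delta [-0.0023  0.0005  0.0092] rows>= 1 roll 0.0
```

View pics/sc2.png

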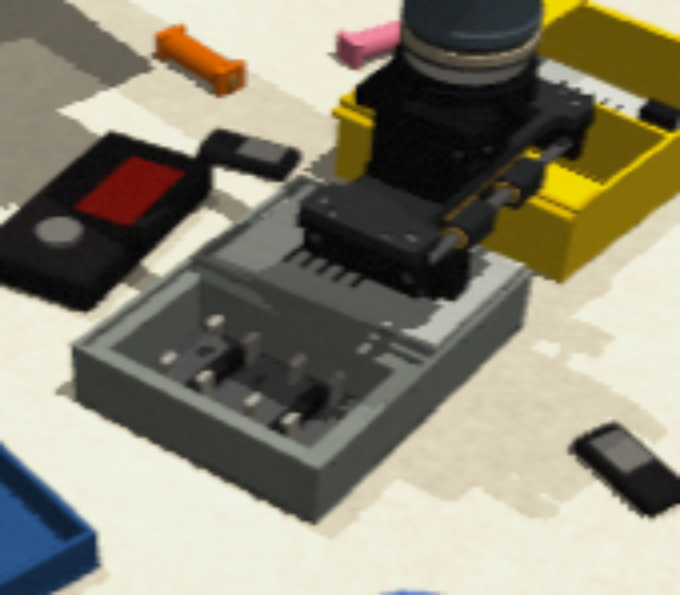

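The cover is almost flat in the left seat (about 3°). I'll finish lowering and release.

>>> {"op": "arm_command", "data": {"deltas": [-1,-0.001,0,0.004,0,-1,-0.001,0,0.003,0,-1,0,0,0.002,0,-1,0,0,0,0]}}

```text
time: 36.35
position: [0.6154, 0.0587, 0.035]
tool_rot: [-0.048, 0.999, -0.0, 0.001]
ft_force: [-4.2, -0.1, 14.5]
grip_width: 0.0159
grip_force: 13.7
```

>>> {"op": "arm_command", "data": {"deltas": [-0.4,0,0,0,0,-0.2,0,0,0,0,0,0,0,0,0,0,0,0,-0.02,0,0,0,0,-0.04,0,0,0,0,-0.05,0,0,0,0,-0.05,0,0,0,0,0,0]}}

```text
time: 37.35
position: [0.6185, 0.0585, 0.1974]
tool_rot: [-0.048, 0.999, -0.001, 0.006]
ft_force: [0.2, -0.1, 0.2]
grip_width: 0.0431
grip_force: 0.0
```

Run:
```python
from h import *
import go
a,d,p=cam('wrist'); C=cloud(p,d); hs=cv2.cvtColor(a,cv2.COLOR_RGB2HSV); save('w9',a)
th=np.radians(5.5); R=np.array([[np.cos(th),np.sin(th)],[-np.sin(th),np.cos(th)]])
Q=C.copy(); Q[:,:,:2]=(C[:,:,:2]-[.5625,.0541])@R.T
m=(abs(Q[:,:,0])<.078)&(abs(Q[:,:,1])<.049)&(d>0)&(abs(C[:,:,2]-.053)<.012); P=Q[m]
A=np.c_[P[:,:2],np.ones(len(P))]; k=np.linalg.lstsq(A,P[:,2],rcond=None)[0]; print(len(P),k.round(4),np.percentile(P[:,2],[2,50,98]).round(4))
print('xrange',np.percentile(P[:,0],[1,99]).round(3))
go.to(.591,.3385,.18,180)
```

```text
14875 [ 0.0445 -0.0001  0.0561] [0.0486 0.0561 0.0595]
xrange [-0.077  0.076]
t 37.4 pos [0.6163 0.0586 0.1946] yaw -174.48 tz [ 5.4e-03 -5.0e-04 -1.0e+00] w 0.0431 gf 0.0 F [-0.5  0.1 -0.6]
tool delta [-0.0016  0.281   0.0143] rows>= 6 roll 0.096
```

View pics/w9.png

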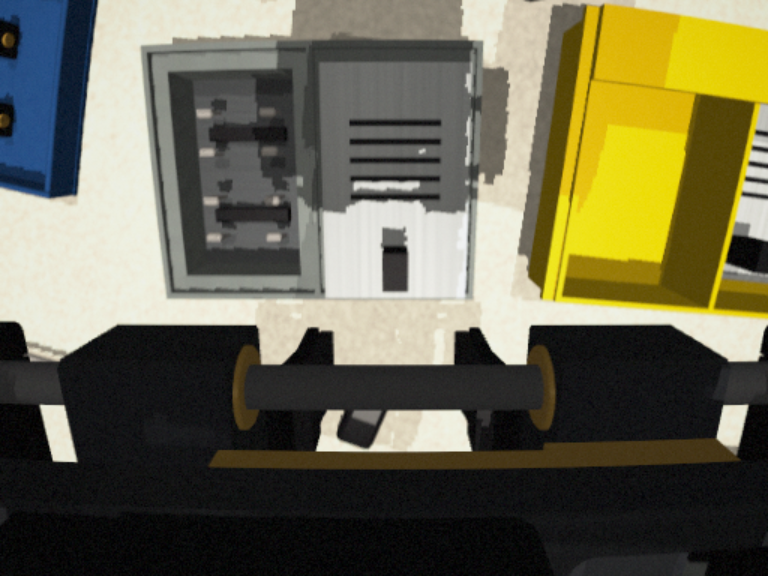

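The cover's +x edge still sits on the lip (tilt 2.5°; block at (395,265)). I'll re-grip it and nudge it towards -x.

>>> {"op": "arm_command", "data": {"deltas": [0,0,0,0.05,0,0,0,0,0.05,0,0,0,0,0.04,0,0,0,0,0.016,0,-0.5,0,0,0,0,-1,0,0,0,0,-1,0,0,0,0,-1,0,0,0,0], "newtons": 8}}

```text
time: 38.4
position: [0.615, 0.0587, 0.0362]
tool_rot: [-0.048, 0.999, -0.0, 0.0]
ft_force: [0.1, -0.1, 1.5]
grip_width: 0.016
grip_force: 8.0
```

>>> {"op": "arm_command", "data": {"deltas": [-1,0.0015,0,0.001,0,-1,0.0015,0,0.001,0,-1,0,0,0,0]}}

```text
time: 38.78
position: [0.6152, 0.0587, 0.036]
tool_rot: [-0.048, 0.999, -0.0, 0.004]
ft_force: [2.9, 1.3, 5.5]
grip_width: 0.0161
grip_force: 8.0
```

>>> {"op": "arm_command", "data": {"deltas": [-1,0.0015,0,0.001,0,-1,0.0015,0,0.001,0,-1,0,0,0,0]}}

```text
time: 39.15
position: [0.6144, 0.0584, 0.0351]
tool_rot: [-0.048, 0.999, -0.0, 0.006]
ft_force: [3.9, 1.9, 8.6]
grip_width: 0.0161
grip_force: 8.3
```

Run:
```python
from h import *
a,d,p=cam('wrist'); save('w10',a); C=cloud(p,d)
th=np.radians(5.5); R=np.array([[np.cos(th),np.sin(th)],[-np.sin(th),np.cos(th)]])
Q=C.copy(); Q[:,:,:2]=(C[:,:,:2]-[.5625,.0541])@R.T
m=(d>0)&(abs(Q[:,:,1])<.04)&(abs(Q[:,:,0])<.1)&(Q[:,:,2]<.07)
xs=Q[:,:,0][m];zs=Q[:,:,2][m];V=a.mean(2)[m]
for x in np.arange(-.092,-.06,.002):
    q=abs(xs-x)<.001; print(round(x,3),q.sum(),np.median(zs[q]).round(4) if q.sum() else '',np.median(V[q]).round(0) if q.sum() else '',end=' | ')
m=(d>0)&(abs(Q[:,:,0]-.0)<.05)&(abs(Q[:,:,1])<.08); ys=Q[:,:,1][m];zs=Q[:,:,2][m];V=a.mean(2)[m]; print()
for y in np.r_[np.arange(-.062,-.04,.002),np.arange(.042,.064,.002)]:
    q=abs(ys-y)<.001; print(round(y,3),q.sum(),np.median(zs[q]).round(4) if q.sum() else '',np.median(V[q]).round(0) if q.sum() else '',end=' | ')
z=np.load
```

```text
-0.092 0   | -0.09 0   | -0.088 0   | -0.086 0   | -0.084 0   | -0.082 0   | -0.08 0   | -0.078 0   | -0.076 0   | -0.074 0   | -0.072 0   | -0.07 0   | -0.068 2 0.0516 168.0 | -0.066 574 0.0535 171.0 | -0.064 729 0.0537 171.0 | -0.062 719 0.0538 172.0 | 
-0.062 855 0.0486 72.0 | -0.06 806 0.0488 72.0 | -0.058 309 0.1454 46.0 | -0.056 971 0.0548 70.0 | -0.054 1481 0.0544 63.0 | -0.052 1248 0.0526 57.0 | -0.05 656 0.1632 24.0 | -0.048 1409 0.1432 50.0 | -0.046 1513 0.1452 48.0 | -0.044 1472 0.1609 27.0 | -0.042 1444 0.156 59.0 | 0.042 1243 0.0575 110.0 | 0.044 1281 0.0575 111.0 | 0.046 1384 0.1431 88.0 | 0.048 1377 0.1438 49.0 | 0.05 608 0.1637 40.0 | 0.052 1538 0.0535 62.0 | 0.054 980 0.0547 148.0 | 0.056 564 0.0548 134.0 | 0.058 211 0.1454 45.0 | 0.06 185 0.1454 45.0 | 0.062 203 0.1454 45.0 |
```

View pics/w10.png

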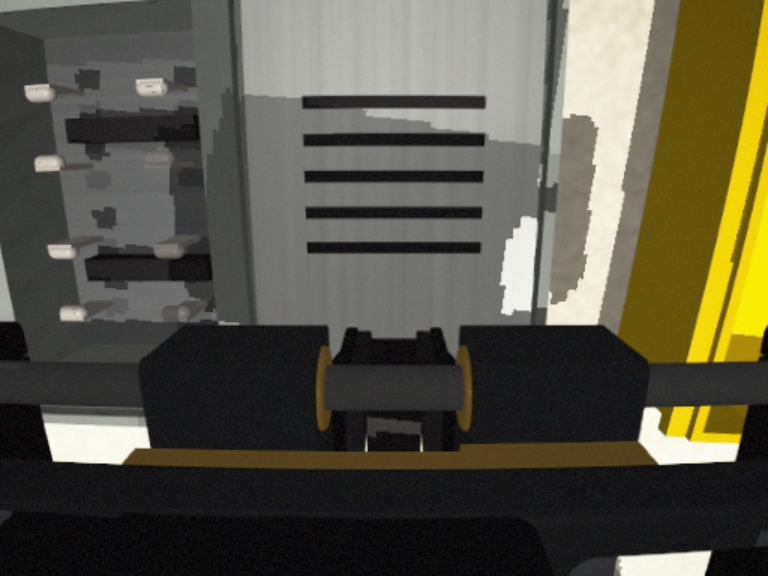

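The plate is centred in y, but its +x edge is riding on the lip. I'll lift the block edge slightly, shift it to -x and lower again.

>>> {"op": "arm_command", "data": {"deltas": [-1,0,0,-0.002,0,-1,0,0,-0.003,0,-1,0,0,-0.003,0,-1,0,0,0,0], "newtons": 15}}

```text
time: 39.7
position: [0.6086, 0.0581, 0.04]
tool_rot: [-0.048, 0.999, 0.0, -0.0]
ft_force: [0.1, -0.4, -0.3]
grip_width: 0.016
grip_force: 15.1
```

>>> {"op": "arm_command", "data": {"deltas": [-1,0,0,0.002,0,-1,0,0,0.002,0,-1,0,0,0.002,0,-1,0,0,0,0]}}

```text
time: 40.2
position: [0.6087, 0.0581, 0.0338]
tool_rot: [-0.048, 0.999, 0.0, -0.0]
ft_force: [-1.1, -1.2, -1.3]
grip_width: 0.0159
grip_force: 15.1
```

>>> {"op": "arm_command", "data": {"deltas": [-1,0,0,0.002,0,-1,0,0,0.001,0,-1,0,0,0,0], "newtons": 7}}

```text
time: 40.58
position: [0.6091, 0.0581, 0.0312]
tool_rot: [-0.048, 0.999, -0.0, 0.0]
ft_force: [0.7, -0.5, -1.0]
grip_width: 0.0161
grip_force: 7.0
```

>>> {"op": "arm_command", "data": {"deltas": [-0.4,0,0,0,0,-0.2,0,0,0,0,0,0,0,0,0,0,0,0,-0.02,0,0,0,0,-0.04,0,0,0,0,-0.05,0,0,0,0,-0.05,0,0,0,0,0,0,0,0,0,0,0]}}

```text
time: 41.7
position: [0.6082, 0.0582, 0.1908]
tool_rot: [-0.048, 0.999, 0.0, -0.0]
ft_force: [-0.8, 0.4, -0.8]
grip_width: 0.0437
grip_force: 0.0
```

```bash
cat > seat.py <<'E'
from h import *
import sys
cx,cy=float(sys.argv[1]),float(sys.argv[2])
th=np.radians(5.5); R=np.array([[np.cos(th),np.sin(th)],[-np.sin(th),np.cos(th)]])
for n in ['wrist','scene']:
    a,d,p=cam(n); C=cloud(p,d); Q=C.copy(); Q[:,:,:2]=(C[:,:,:2]-[cx,cy])@R.T
    m=(abs(Q[:,:,0])<.072)&(abs(Q[:,:,1])<.044)&(d>0)&(abs(C[:,:,2]-.053)<.009); P=Q[m]
    k=np.linalg.lstsq(np.c_[P[:,:2],np.ones(len(P))],P[:,2],rcond=None)[0]; print(n,len(P),'slopes',k.round(4),np.percentile(P[:,2],[2,50,98]).round(4))
    b=(a.max(2)<80)&(d>0)&(abs(C[:,:,2]-.089)<.006)&(abs(Q[:,:,0]-.05)<.04)&(abs(Q[:,:,1])<.03)
    if b.sum()>20: print('blk top',b.sum(),Q[b].mean(0).round(4),np.percentile(Q[b][:,0],[3,97]).round(4))
    V=a.mean(2); mm=(d>0)&(abs(Q[:,:,1])<.04)&(abs(Q[:,:,0])<.1)&(Q[:,:,2]<.075); xs,zs,vs=Q[:,:,0][mm],Q[:,:,2][mm],V[mm]
    for r in (np.arange(-.09,-.066,.002),np.arange(.066,.092,.002)):
        print([(round(x*1000),round(1000*np.median(zs[abs(xs-x)<.001]),1),int(np.median(vs[abs(xs-x)<.001]))) for x in r if (abs(xs-x)<.001).sum()>5])
print(status.get_obs()['position'])
E
python3 seat.py .5625 .0541
```

```text
wrist 12318 slopes [-0.0004 -0.0004  0.0534] [0.0519 0.0534 0.055 ]
blk top 401 [ 0.0515 -0.0001  0.0892] [0.0406 0.0634]
[(-86, np.float64(54.3), 69), (-84, np.float64(54.3), 63), (-82, np.float64(54.2), 58), (-80, np.float64(48.6), 67), (-78, np.float64(53.3), 101), (-76, np.float64(53.5), 104), (-74, np.float64(53.4), 104), (-72, np.float64(53.5), 104), (-70, np.float64(53.4), 104), (-68, np.float64(53.3), 104)]
[(66, np.float64(53.3), 230), (68, np.float64(53.3), 230), (70, np.float64(53.5), 230), (72, np.float64(53.4), 231), (74, np.float64(53.4), 231), (76, np.float64(53.3), 229), (78, np.float64(53.5), 159), (80, np.float64(48.7), 76), (82, np.float64(53.3), 127), (84, np.float64(54.6), 146), (86, np.float64(53.7), 150)]
scene 1322 slopes [0.0051 0.0021 0.0536] [0.0508 0.0534 0.0568]
blk top 67 [ 0.0552 -0.0027  0.0886] [0.043  0.0662]
[(-84, np.float64(53.9), 61), (-82, np.float64(53.8), 59), (-80, np.float64(52.2), 58), (-78, np.float64(51.5), 79), (-76, np.float64(53.2), 87), (-74, np.float64(53.3), 89), (-72, np.float64(53.6), 89), (-70, np.float64(53.4), 90), (-68, np.float64(53.0), 89)]
[(66, np.float64(56.4), 118), (68, np.float64(53.6), 187), (70, np.float64(53.2), 188), (72, np.float64(53.3), 188), (74, np.float64(53.8), 188), (76, np.float64(53.6), 186), (78, np.float64(52.6), 143), (80, np.float64(50.0), 119), (84, np.float64(54.3), 121), (86, np.float64(34.7), 73), (88, np.float64(27.2), 73), (90, np.float64(0.6), 203)]
[0.60750636 0.058195   0.18936506]
```

The first cover is seated flat and central (slopes under 0.001, edges at ±78 mm). Now I'll fetch the second cover.

>>> {"op": "arm_command", "data": {"deltas": [0,0,0,0,0.048,0,0,0,0,0.048,0,0.0027,0.0467,0,0,0,0.0027,0.0467,0,0,0,0.0027,0.0467,0,0,0,0.0027,0.0467,0,0,0,0.0027,0.0467,0,0,0,0.0027,0.0467,0,0,0,0,0,0,0,0,0,0,0,0], "newtons": 6}}

```text
time: 43.05
position: [0.5918, 0.3376, 0.1893]
tool_rot: [-0.0, 1.0, -0.001, -0.002]
ft_force: [0.6, 0.1, 0.7]
grip_width: 0.0436
grip_force: 0.0
```

```bash
python3 blk.py; python3 go.py .5905 .3385 -.010 180
```

```text
blk 321 [262.68535826 173.55451713] ((591.199951171875, 338.2281494140625), (13.831170082092285, 23.30432891845703), 89.90193939208984) 0.04628176492041641
t 43.1 pos [0.5922 0.3371 0.1898] yaw 179.98 tz [-0.0024 -0.0015 -1.    ] w 0.0434 gf 0.0 F [-0.1 -0.3  0. ]
tool delta [0.0012 0.0017 0.1998] rows>= 4 roll -0.0
```

>>> {"op": "arm_command", "data": {"deltas": [0,0.001,0.001,0.05,0,0,0,0,0.05,0,0,0,0,0.05,0,0,0,0,0.03,0,0,0,0,0.018,0,0,0,0,0,0,-0.5,0,0,0,0,-1,0,0,0,0,-1,0,0,0,0,-1,0,0,0,0,-1,0,0,0,0]}}

```text
time: 44.48
position: [0.5921, 0.3395, -0.0059]
tool_rot: [-0.0, 1.0, 0.0, 0.001]
ft_force: [-1.5, -1.0, 5.2]
grip_width: 0.0163
grip_force: 6.0
```

>>> {"op": "arm_command", "data": {"deltas": [-1,0.003,0,-0.011,0,-1,0.004,0,-0.011,0,-1,0.005,0,-0.01,0,-1,0.005,0,-0.01,0,-1,0.007,0,-0.009,0,-1,0.007,0,-0.009,0,-1,0,0,0,0]}}

```text
time: 45.35
position: [0.5602, 0.3395, 0.0541]
tool_rot: [-0.0, 1.0, 0.0, 0.0]
ft_force: [1.7, 0.4, -2.3]
grip_width: 0.0155
grip_force: 6.0
```

```bash
python3 tilt.py .29 .39
```

```text
scene 109 tilt 20.1 x [0.571 0.595] z [0.073 0.081]
side 322 tilt 23.3 x [0.515 0.591] z [0.048 0.08 ]
wrist 5995 tilt 24.5 x [0.488 0.59 ] z [0.033 0.08 ]
45.5 [0.5604 0.3392 0.0528] 0.0163 5.9996806834533345 [ 0.4  0.6 -0.6]
```

>>> {"op": "arm_command", "data": {"deltas": [-1,0.004,0,-0.006,0,-1,0.003,0,-0.005,0,-1,0,0,0,0]}}

```text
time: 45.88
position: [0.5537, 0.3395, 0.0647]
tool_rot: [-0.0, 1.0, 0.0, 0.0]
ft_force: [1.1, 0.4, -1.8]
grip_width: 0.0159
grip_force: 6.0
```

>>> {"op": "arm_command", "data": {"deltas": [-1,0,0,0,0,-1,0,0,0,0,-1,-0.009,0,-0.005,0,-1,-0.009,0,-0.005,0,-1,-0.009,0,-0.005,0,-1,-0.009,0,-0.005,0,-1,-0.009,0,-0.005,0,-1,-0.009,0,-0.005,0,-1,-0.009,0,-0.005,0,-1,0,0,0,0], "newtons": 35}}

```text
time: 47.12
position: [0.618, 0.3394, 0.0998]
tool_rot: [0.0, 1.0, 0.0, 0.001]
ft_force: [-0.3, -0.2, -1.2]
grip_width: 0.0159
grip_force: 35.0
```

```bash
python3 tilt.py .29 .39
```

```text
scene 134 tilt 29.2 x [0.539 0.653] z [0.067 0.131]
side 871 tilt 29.1 x [0.517 0.648] z [0.056 0.128]
wrist 12127 tilt 29.4 x [0.515 0.645] z [0.054 0.127]
47.275 [0.616  0.3392 0.0988] 0.0156 34.99990635551512 [ 0.2 -0.5 -1.3]
```

>>> {"op": "arm_command", "data": {"deltas": [-1,0,0,-0.02,0,-1,0,0,-0.03,0,-1,0,0,-0.03,0,-1,0,0,-0.02,0,-1,0,0,0,-0.048,-1,0,0,0,-0.048,-1,0.0074,-0.0484,0,0,-1,0.0074,-0.0484,0,0,-1,0.0074,-0.0484,0,0,-1,0.0074,-0.0484,0,0]}}

```text
time: 48.52
position: [0.6058, 0.1425, 0.2008]
tool_rot: [-0.048, 0.999, -0.0, 0.001]
ft_force: [0.1, 0.3, -1.4]
grip_width: 0.0154
grip_force: 35.0
```

>>> {"op": "arm_command", "data": {"deltas": [-1,0.0074,-0.0484,0,0,-1,0.0074,-0.0484,0,0,-1,0.0074,-0.0484,0,0,-1,0.0074,-0.0484,0,0,-1,0,0,0,0,-1,0,0,0,0]}}

```text
time: 49.28
position: [0.595, -0.0515, 0.2001]
tool_rot: [-0.048, 0.999, 0.0, 0.001]
ft_force: [-0.6, -0.4, -2.5]
grip_width: 0.0158
grip_force: 35.0
```

```bash
python3 go.py .5943 -.0522 .110 185.5
python3 - <<'E'
from h import *
a,d,p=cam('wrist'); C=cloud(p,d); t=status.get_obs()['position']; print(t)
m=((d>0)&(C[:,:,2]>.12)&(C[:,:,2]<.24)&(C[:,:,0]<t[0]-.03)).astype(np.uint8)
th=np.radians(5.5); R=np.array([[np.cos(th),np.sin(th)],[-np.sin(th),np.cos(th)]])
Q=C.copy(); Q[:,:,:2]=(C[:,:,:2]-t[:2])@R.T; P=Q[m>0]; k=np.polyfit(P[:,0],P[:,2],1); ok=abs(P[:,2]-np.polyval(k,P[:,0]))<.004; P=P[ok]; k=np.polyfit(P[:,0],P[:,2],1)
x=np.percentile(P[:,0],.5); T=P[P[:,0]<x+.01]; print('tilt',np.degrees(np.arctan(k[0])),'tail x',x,'z-tcp',np.polyval(k,x)-t[2],'y',np.percentile(T[:,1],[1,99]))
E
```

```text
t 49.27 pos [ 0.595  -0.0515  0.2001] yaw -174.53 tz [ 1.e-03  5.e-04 -1.e+00] w 0.0158 gf 35.0 F [-0.6 -0.4 -2.5]
tool delta [ 0.0009 -0.0007  0.0901] rows>= 2 roll -0.0
[ 0.59494785 -0.05084365  0.19991723]
tilt 29.525956409428336 tail x -0.1041781234220833 z-tcp -0.04646818802000047 y [-0.04788201  0.04757205]
```

>>> {"op": "arm_command", "data": {"deltas": [-1,0,-0.001,0.03,0,-1,0,0,0.03,0,-1,0,0,0.02,0,-1,0,0,0.012,0,-1,0,0,0.005,0,-1,0,0,0,0,-1,0,0,0,0]}}

```text
time: 50.2
position: [0.5956, -0.0528, 0.103]
tool_rot: [-0.048, 0.999, -0.0, 0.001]
ft_force: [0.2, -0.1, -0.5]
grip_width: 0.0156
grip_force: 35.0
```

>>> {"op": "arm_command", "data": {"deltas": [-1,0,0,0.002,0,-1,0,0,0.002,0,-1,0,0,0.001,0,-1,0,0,0,0]}}

```text
time: 50.7
position: [0.5967, -0.0531, 0.0982]
tool_rot: [-0.048, 0.999, -0.0, 0.002]
ft_force: [3.0, 0.2, 4.5]
grip_width: 0.0158
grip_force: 35.0
```

>>> {"op": "arm_command", "data": {"deltas": [-1,0,0,0,0,-1,0,0,0,0,-1,-0.005,0,0.009,0,-1,-0.004,0,0.009,0,-1,-0.004,0,0.01,0,-1,-0.0035,0,0.01,0,-1,-0.0025,0,0.01,0,-1,0,0,0,0], "newtons": 7}}

```text
time: 51.7
position: [0.6141, -0.0512, 0.0476]
tool_rot: [-0.048, 0.999, -0.0, -0.0]
ft_force: [5.0, -0.5, 0.2]
grip_width: 0.0157
grip_force: 7.0
```

```bash
python3 tilt.py -.10 -.01; python3 go.py .619 -.050 .037 185.5
```

```text
scene 516 tilt 4.4 x [0.493 0.651] z [0.053 0.065]
side 287 tilt 4.7 x [0.49  0.643] z [0.054 0.067]
wrist 16199 tilt 4.5 x [0.49  0.593] z [0.053 0.061]
51.85 [ 0.6139 -0.0512  0.0484] 0.016 6.999990598415025 [ 4.8 -1.  -0.5]
t 51.85 pos [ 0.6139 -0.0512  0.0484] yaw -174.48 tz [-6.e-04 -2.e-04 -1.e+00] w 0.016 gf 7.0 F [ 4.8 -1.  -0.5]
tool delta [-0.0052  0.0007  0.0114] rows>= 1 roll 0.0
```

>>> {"op": "arm_command", "data": {"deltas": [-1,-0.002,0,0.004,0,-1,-0.002,0,0.004,0,-1,-0.001,0,0.002,0,-1,0,0,0.001,0,-1,0,0,0,0]}}

```text
time: 52.48
position: [0.6174, -0.05, 0.038]
tool_rot: [-0.048, 0.999, 0.0, -0.001]
ft_force: [-1.4, 1.6, 1.9]
grip_width: 0.0165
grip_force: 7.0
```

>>> {"op": "arm_command", "data": {"deltas": [-0.4,0,0,0,0,-0.2,0,0,0,0,0,0,0,0,0,0,0,0,-0.02,0,0,0,0,-0.04,0,0,0,0,-0.05,0,0,0,0,-0.05,0,0,0,0,-0.04,0,0,0,0,0,0,0,0,0,0,0]}}

```text
time: 53.72
position: [0.6182, -0.0502, 0.2374]
tool_rot: [-0.048, 0.999, 0.0, -0.001]
ft_force: [0.1, 0.3, -0.3]
grip_width: 0.0434
grip_force: 0.0
```

```bash
python3 seat.py .5729 -.0543; python3 seat.py .5625 .0541 | grep slopes; python3 look.py w11
python3 - <<'E'
from h import *
for n in ['scene','side']:
    a,d,p=cam(n); C=cloud(p,d); hs=cv2.cvtColor(a,cv2.COLOR_RGB2HSV); m=(hs[:,:,0]>45)&(hs[:,:,0]<95)&(hs[:,:,1]>60)&(C[:,:,1]<.2)&(C[:,:,0]<.75)&(C[:,:,2]>.008)&(C[:,:,2]<.1)
    N,L,st,ce=cv2.connectedComponentsWithStats(m.astype(np.uint8))
    for i in range(1,N):
        if st[i,4]>30: print(n,st[i,4],C[L==i].mean(0).round(3))
    save('f'+n,a)
E
```

```text
wrist 9473 slopes [-0.0005 -0.0001  0.0534] [0.0518 0.0534 0.0551]
blk top 305 [0.0497 0.0006 0.0892] [0.039  0.0612]
[(-86, np.float64(54.3), 77), (-84, np.float64(54.2), 76), (-82, np.float64(50.1), 53), (-80, np.float64(52.4), 97), (-78, np.float64(53.3), 113), (-76, np.float64(53.2), 138), (-74, np.float64(53.5), 113), (-72, np.float64(53.5), 133), (-70, np.float64(53.4), 98), (-68, np.float64(53.4), 98)]
[(66, np.float64(53.5), 220), (68, np.float64(53.6), 220), (70, np.float64(53.3), 220), (72, np.float64(53.4), 219), (74, np.float64(53.7), 219), (76, np.float64(52.9), 214), (78, np.float64(48.6), 150), (80, np.float64(48.4), 71), (82, np.float64(53.2), 90), (84, np.float64(54.4), 131), (86, np.float64(53.1), 133)]
scene 1624 slopes [0.0053 0.0013 0.0536] [0.0507 0.0535 0.0568]
blk top 82 [ 0.0532 -0.0017  0.0884] [0.0416 0.0645]
[(-84, np.float64(53.7), 75), (-82, np.float64(53.3), 70), (-80, np.float64(53.0), 70), (-78, np.float64(52.5), 96), (-76, np.float64(53.5), 125), (-74, np.float64(53.2), 90), (-72, np.float64(54.1), 102), (-70, np.float64(53.4), 125), (-68, np.float64
[... 195 characters left out ...]
.float64(50.0), 118), (80, np.float64(49.3), 118), (84, np.float64(54.7), 119), (86, np.float64(32.9), 71), (88, np.float64(25.4), 71), (90, np.float64(0.3), 203)]
[ 0.61773418 -0.05017698  0.23629827]
wrist 9060 slopes [0.0005 0.0004 0.0535] [0.0518 0.0535 0.0551]
scene 1312 slopes [0.0053 0.0029 0.0536] [0.0508 0.0535 0.0569]
green 1005 [77. 33.] [ 480.6 -281.8] [62.9 26.7] 82.2 top z 0.0304
green 999 [102.  61.] [ 511.3 -250. ] [63.7 25. ] 81.8 top z 0.0304
t 53.98 pos [ 0.6182 -0.0503  0.2366] yaw -174.49 tz [-2.8e-03  8.0e-04 -1.0e+00] w 0.0434 gf 0.0 F [ 0.1 -0.1 -0.4]
tool delta [0.0441 0.109  0.0368] rows>= 3 roll 1.571
scene 648 [ 0.502 -0.267  0.026]
side 181 [ 0.49  -0.265  0.028]
```

View pics/fscene.png

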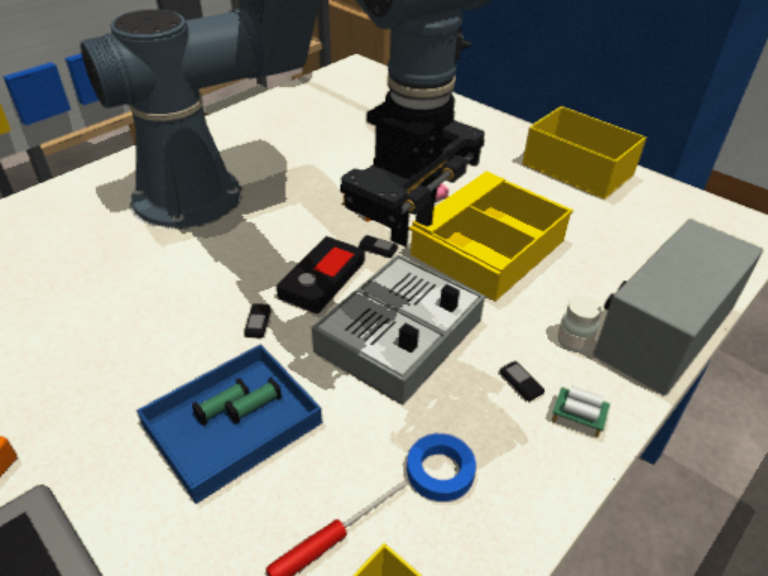

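The final view shows both covers flat in their bays, blocks up at (450,297) and (408,337). Both cells lie flat in the tray at (220,402) and (253,400); one was knocked aside but stayed inside. Everything else is where it was.

```bash
python3 -c "
from rig import order
print(order.hand_in())"
```

```text
the job is handed in; nothing more can be done
None
```

I handed the job in at about 54 s: both cells present are in the blue tray, and both covers are seated flat in their bays with the grip blocks up.

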